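# Seal a batch of foam dumbbells in the conditioning pot

### The job

Get the dumbbell test pieces ready for conditioning: lift the loose dust cover off the pot and set it down flat on the free bench, take out the angled piece left inside from the last batch and lay it flat on the bench, then lay every dumbbell-shaped piece in the pot, leaving the crescent alone. Put the screw cap on the pot, turn it backward (anticlockwise from above) until its thread start drops in, then screw it forward (clockwise) until it is fully home against its stop.

Things in the scene. Friction and masses are not known exactly. Their poses are not given: they have to be found in the camera images.
- pot: round steel conditioning pot bolted to the bench (it cannot move), mouth up: bore 140 mm, inner floor 12 mm and rim 66 mm above the bench, outer wall 148 mm across, foot flange 184 mm across and 7 mm high. Outside below the rim a coarse right-handed three-start thread, 164 mm across. Its yaw varies freely and where the thread starts lie is not told. Origin: centre of its underside; z up
- pot_mouth (a point): centre of the pot's rim, 66 mm above the pot's origin. A cap set on at a random angle rests with its lugs on the thread, cap origin 54 to 65 mm above the pot's origin, and turning it forward is soon blocked by a stop rib at each thread's end. 0 to 115 degrees of turning backward (anticlockwise from above) bring the lugs to the thread starts
- dust_cover: loose white plastic dust cover lying on the pot's rim: disc 153 mm across, below it a locating lip 132 mm across and 6 mm deep (hangs in the bore), in the middle a round black knob 31 mm across. Origin: centre of the lip's underside (60 mm above the bench on the pot, 0 on the bench); disc top 11 mm, knob's widest part 25 to 42 mm above the origin. 0.2 to 0.3 kg
- screw_cap: aluminium screw cap, 179 mm across, right way up on the bench right of the pot: skirt 25 mm deep, bore 169 mm, three small lugs inside near its lower edge, flat top 31.5 mm above the origin. Origin: centre of the skirt's lower edge; x axis along its bar handle. 0.3 to 0.45 kg. It goes over the pot's thread with about 2 mm play all round and turns with about 0.2 N m
- cap_bar (a point): centre of the cap's straight black bar handle, 46.5 mm above the cap's origin; bar 80 mm long (along x), 16 mm thick, 30 mm high. At the thread start the cap, if free to fall in the grip, drops to 49 to 51 mm above the pot's origin, within a 10 degree window; just past it ribs stop a dropped cap. Then 93 to 104 degrees clockwise lower it evenly 8 to 9 mm to its stop, cap origin at 41.5 mm
- dumbbell_a: one of up to four identical dumbbell-shaped foam test pieces (flat, 122 mm long, 30 mm wide at both ends, narrowing to a 15 mm wide, 40 mm long waist, 9 mm thick), lying on the bench left of the pot, its long axis across the robot's view; origin: centre of its underside, its own y axis runs along its length. Rigid, about 20 g; pick it up across the waist. Absent in some starts
- dumbbell_b: one of up to four identical dumbbell-shaped foam test pieces (flat, 122 mm long, 30 mm wide at both ends, narrowing to a 15 mm wide, 40 mm long waist, 9 mm thick), lying on the bench left of the pot, its long axis across the robot's view; origin: centre of its underside, its own y axis runs along its length. Rigid, about 20 g; pick it up across the waist. Absent in some starts
- dumbbell_c: one of up to four identical dumbbell-shaped foam test pieces (flat, 122 mm long, 30 mm wide at both ends, narrowing to a 15 mm wide, 40 mm long waist, 9 mm thick), lying on the bench left of the pot, its long axis across the robot's view; origin: centre of its underside, its own y axis runs along its length. Rigid, about 20 g; pick it up across the waist. Absent in some starts
- dumbbell_d: one of up to four identical dumbbell-shaped foam test pieces (flat, 122 mm long, 30 mm wide at both ends, narrowing to a 15 mm wide, 40 mm long waist, 9 mm thick), lying on the bench left of the pot, its long axis across the robot's view; origin: centre of its underside, its own y axis runs along its length. Rigid, about 20 g; pick it up across the waist. Absent in some starts
- crescent_piece: crescent-shaped foam test piece with a paper label, 45 x 128 x 10 mm, lying among the dumbbells; to be left alone. Origin: centre of its underside
- angle_piece: angled foam test piece of the last batch, lying flat on the pot's floor under the dust cover at any angle: 37 x 115 x 8 mm, two straight arms about 20 mm wide along y, joined by a right-angled V in the middle whose point lies at x = +18 mm and whose notch bottom lies at x = 0; gripped across the V along x it is about 27 mm thick, middle at x = +4 mm. Origin: centre of its underside. 20 g

How it is judged (in metres and radians):
On the way, in this order (a step that is already met when the one before it is completed fails the run):
1. the dust cover is off the pot and lies flat on the bench (height (world z) of dust_cover below 0.006 m and angle between dust_cover's own z axis and vertical below 0.1 rad and horizontal distance between dust_cover and pot above 0.16 m), for 0.2 s.
2. the old angled piece lies flat on the bench (height (world z) of angle_piece below 0.006 m and angle between angle_piece's own z axis and vertical below 0.1 rad and horizontal distance between angle_piece and pot above 0.1 m), for 0.2 s.
3. every dumbbell lies in the pot (horizontal distance between each of dumbbell_a, dumbbell_b, dumbbell_c, dumbbell_d and pot below 0.04 m and z of each of dumbbell_a, dumbbell_b, dumbbell_c, dumbbell_d in the frame of pot below 0.055 m), for 0.2 s.
4. the cap's thread start has dropped in (horizontal distance between screw_cap and pot below 0.005 m and angle between screw_cap's own z axis and vertical below 0.06 rad and z of screw_cap in the frame of pot below 0.0525 m), for 0.1 s.
5. the cap is screwed home (horizontal distance between screw_cap and pot below 0.005 m and angle between screw_cap's own z axis and vertical below 0.06 rad and z of screw_cap in the frame of pot below 0.0429 m), for 0.2 s.
At the end, for the whole second after the job is handed in: the cap sits level and centred on the pot, screwed down to within 1.4 mm (about 15 degrees) of its stop; every dumbbell is inside the pot; the dust cover lies flat on the bench clear of the pot, the angled piece flat on the bench; all at rest (all of step 1 and all of step 2 and all of step 3 and all of step 5 and linear speed of each of screw_cap, dust_cover below 0.02 m/s); the robot touches nothing.
It fails at once if the crescent piece is carried off or knocked away (more than 60 mm) (distance of crescent_piece from where it was at the start of the episode above 0.06 m).
Of dumbbell_a, dumbbell_b, dumbbell_c, dumbbell_d only 2 to 4 are there at a start; the rules pass over those that are not, and their reading is None.
At some moment in a run one of dumbbell_a, dumbbell_b, dumbbell_c, dumbbell_d may be knocked a few centimetres aside while the robot is not near it.
It also fails if it takes over 210 s, if anything falls off the work surface, if the arm or the gripper's body presses on something with over 40 N, if the wrist force passes 120 N, or if a joint passes its speed limit or range.

### The arm

A 6-joint arm with a two-finger parallel gripper is mounted at the origin on a cart in front of the work surface, level with it; the furniture and walls round the work are solid. World frame = base frame: x ahead of the robot, y to its left, z up, the work surface at z = 0. Lengths are in m, angles in degrees, forces in N, time in s.
With the tool pointing down it reaches from about 0.3 to 0.75 m from the base axis. Payload 8.5 kg.
Tool frame: the origin (TCP) lies between the finger pads; the fingertips stand 14 mm ahead of it and the grasp point (between the pads) lies 5 mm behind it; x points along the fingers, z is the direction in which the jaws open and shut, and the axes are right-handed (so a half turn about x gives the same grasp; the last joint's range is limited). The gripper opens to 85 mm and grips with 20 to 120 N. Pads are 22 mm wide; open, the fingers measure 114 mm over their backs; the gripper's body (76 mm by 85 mm) begins 54 mm behind the grasp point. The pads swing forward as they close: fully open they stand 13 mm farther back than shut.
Start: joints at [59.914, 21.807, 74.336, -0, 83.858, -12.336], TCP at [0.168, 0.524, 0.245] pointing down, gripper open.
Joint ranges: [-178.18, 178.18], [-50.72, 133.34], [12.68, 142.11], [-81.47, 261.47], [9.98, 163.14], [-165.26, 165.26]. Speed limits (degrees/s): [136.94, 136.94, 180, 180, 180, 180].

### API

Orientations are given as a 3x3 rotation matrix whose columns are the frame's x, y, z axes.
In Python, from rig import env gives the robot as it stands.
- The arm moves only by the shell command python3 -m jog 'ROWS' [FORCE]. ROWS is JSON, a list of rows, each a list of 5 numbers: the opening, from -1 (shut) to 1 (fully open), so that 0 is half open, then the shift along the tool's x, y, z in m, then the turn about the tool's x in rad. In form: [[claw, dx, dy, dz, yaw], ...]. A call has 1 to 20 rows; each row is the pose to reach, as a shift and turn from the pose commanded when the call began, along the tool's axes at that moment; what a row does not reach only later rows make up. A row lasts 1/10 s, in which the tool goes at most 50 mm and 8.59 degrees, less where a joint would pass 70% of its speed; a pose out of reach is approached as far as the arm can. A call with a gripper value outside its range is refused whole. The fingers move at their own pace and stop on an object; FORCE is the grip in N (left out, the last holds). Time passes only in rows, so rows that repeat a pose let the fingers close. It gives the time, the measured TCP pose, the force and the opening at its end, in the units of the state.
- env.observe(): the state, without advancing time (a new reading comes with each control period).
- env.get_image(name): name is "scene" or "top" or "wrist"; returns the picture (480x640x3 uint8, red, green, blue); there is no depth.
- env.camera_model(name): a dict with "fx", "fy", "cx", "cy" (pixels), "origin" and "orientation" of the camera in the world. Camera axes: x right, y up, looking along -z (the intrinsics and any distortion apply to the point x, -y, -z); pixel columns grow to the right and rows downward; lengths in m; the calibration is good to about 2 mm. A picture is of the moment at which its call begins: read the wrist's pose just before it. camera_model takes no time and is no camera call; for the wrist camera it gives the pose at the moment of the call.
- env.close_job(): hands the job in, once; it reports no verdict.
The state is a dict: "time_s": time; "q": joint angles; "qvel": joint speeds; "joint_efforts": joint torques, N m; "position": TCP position; "tool_rot": TCP orientation; "ft_force": force on the tool from outside, world axes, zero at the start; "wrist_torque": the same for the moment, N m; "grip_width": finger opening in m.
Only numpy, scipy, OpenCV 4.12 (cv2) and the standard library are available. Lean on these libraries where they do the work, as an engineer would, in place of code of your own. Each camera call takes 0.05 s, during which the arm holds its last target.

## Working session

There is one attempt and no reset: what is moved stays moved. The work goes in short steps, Python scripts to look and compute and a shell command to move; the robot and the scene stay as the last step left them, time stands still between calls to the robot, and variables do not carry over. Pictures are saved under pics/ and viewed, and the job is handed in when it is done.

```bash
ls; mkdir -p pics
cat > h.py <<'E'
import numpy as np,cv2
from rig import env
def snap(n,f):
    cm=env.camera_model(n); im=env.get_image(n); cv2.imwrite(f'pics/{f}.png',im[:,:,::-1]); return im,cm
def ray(cm,u,v):
    d=np.array([(u-cm['cx'])/cm['fx'],-(v-cm['cy'])/cm['fy'],-1.])
    R=np.array(cm['orientation']); return np.array(cm['origin']),R@d
def onz(cm,u,v,z):
    o,d=ray(cm,u,v); return o+d*(z-o[2])/d[2]
def proj(cm,p):
    c=np.array(cm['orientation']).T@(np.array(p)-np.array(cm['origin']))
    return cm['cx']+cm['fx']*c[0]/-c[2], cm['cy']-cm['fy']*c[1]/-c[2]
E
python3 - <<'E'
from h import *
s=env.observe(); print({k:np.round(v,3).tolist() for k,v in s.items()})
for n in ['scene','top','wrist']:
    im,cm=snap(n,n+'0'); print(n,{k:np.round(v,4).tolist() if not isinstance(v,str) else v for k,v in cm.items()})
E
```

```text
pics
{'time_s': 0.0, 'q': [59.913, 21.842, 74.388, 0.002, 83.858, -12.335], 'qvel': [0.046, -0.045, -0.017, -0.08, -0.078, -0.02], 'joint_efforts': [-0.0, -44.847, -23.127, -0.0, 0.005, 0.0], 'position': [0.168, 0.524, 0.245], 'tool_rot': [[-0.001, -0.952, 0.305], [-0.001, 0.305, 0.952], [-1.0, 0.0, -0.001]], 'ft_force': [-0.035, -0.298, 0.608], 'wrist_torque': [0.012, 0.029, 0.03], 'grip_width': 0.086}
scene {'fx': 624.9913, 'fy': 624.9913, 'cx': 322.3509, 'cy': 249.1911, 'origin': [-0.1267, -0.6865, 0.8667], 'orientation': [[0.7805, 0.4032, -0.4778], [-0.6251, 0.4905, -0.6071], [-0.0104, 0.7725, 0.6349]]}
top {'fx': 448.9345, 'fy': 448.9345, 'cx': 320.1755, 'cy': 243.5645, 'origin': [0.3857, 0.0381, 0.9531], 'orientation': [[-0.007, 0.997, -0.0769], [-0.9999, -0.0075, -0.0071], [-0.0077, 0.0768, 0.997]]}
wrist {'fx': 338.2732, 'fy': 338.2732, 'cx': 319.1905, 'cy': 240.2941, 'origin': [0.0989, 0.5464, 0.3738], 'orientation': [[0.3045, -0.9129, -0.2718], [0.9525, 0.2911, 0.0895], [-0.0026, -0.2861, 0.9582]]}
```

View pics/top0.png

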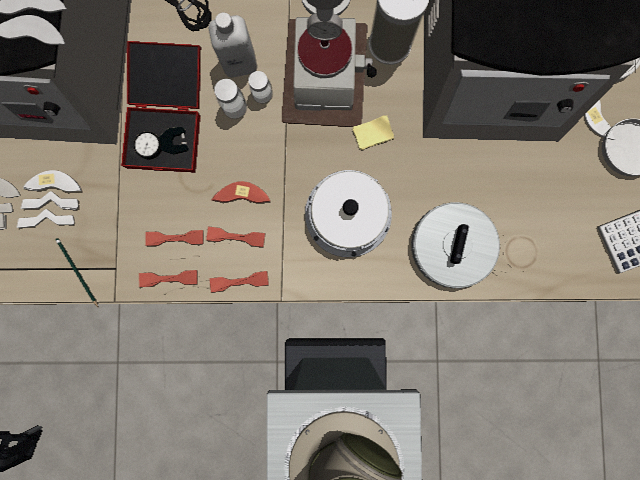

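View pics/scene0.png

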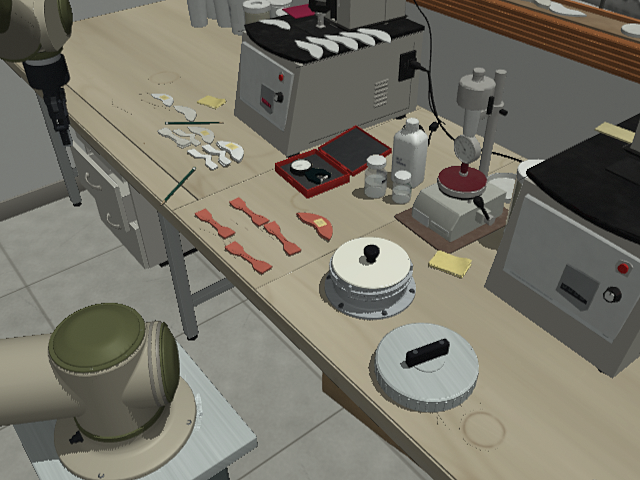

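View pics/wrist0.png

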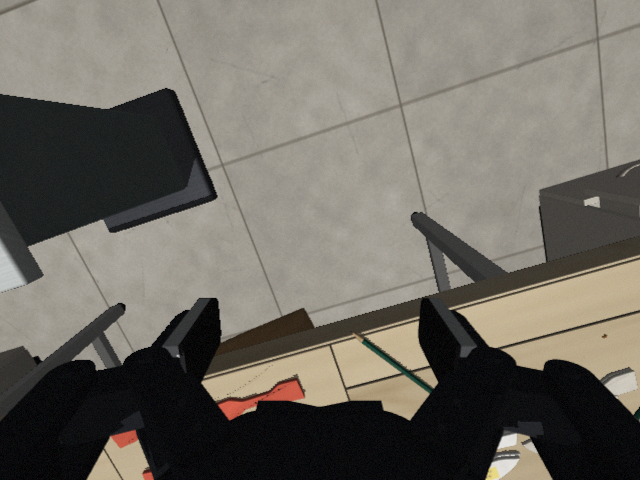

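The top view shows four red dumbbells near (175,238), (236,238), (168,279) and (240,281), and the crescent at (241,192). The covered pot is at (348,212) with its knob at (350,207), and the cap is at (457,246).

```bash
cat > meas.py <<'E'
from h import *
def reds(im,cm,z=0.009,amin=300):
    hsv=cv2.cvtColor(im,cv2.COLOR_RGB2HSV)
    m=(((hsv[...,0]<12)|(hsv[...,0]>172))&(hsv[...,1]>110)&(hsv[...,2]>120)).astype('uint8')*255
    out=[]
    for c in cv2.findContours(m,cv2.RETR_EXTERNAL,cv2.CHAIN_APPROX_NONE)[0]:
        if cv2.contourArea(c)<amin: continue
        P=np.array([onz(cm,u,v,z)[:2] for u,v in c[:,0,:]])*1000
        (x,y),(w,h),a=cv2.minAreaRect(P.astype('float32'))
        M=cv2.moments(P.astype('float32').reshape(-1,1,2)); cen=(M['m10']/M['m00'],M['m01']/M['m00'])
        if w<h: a+=90; w,h=h,w
        out.append((round(x),round(y),round(w),round(h),round((a+90)%180-90,1),np.round(cen)))
    return out
def blob(m,u,v):
    n,l,st,ce=cv2.connectedComponentsWithStats(m.astype('uint8'),connectivity=4)
    k=l[v,u]; return (l==k).astype('uint8'),st[k],ce[k]
E
python3 - <<'E'
from meas import *
im=env.get_image('top');cm=env.camera_model('top')
for r in reds(im,cm): print('red',r)
g=im.max(2)
# disc of cover
for name,u,v,z,thr in [('cover',330,215,.071,170),('cap',430,250,.0315,120)]:
    m=(im.min(2)>thr)
    b,st,ce=blob(m,u,v); c=max(cv2.findContours(b,0,1)[0],key=cv2.contourArea)
    hull=cv2.convexHull(c)
    P=np.array([onz(cm,*p,z)[:2] for p in c[:,0,:]])*1000
    (x,y),r=cv2.minEnclosingCircle(P.astype('float32')); e=cv2.fitEllipse(cv2.convexHull(P.astype('float32')))
    print(name,st,x,y,2*r,e)
for name,u,v,z in [('knob',350,207,.1),('bar',459,243,.0615)]:
    b,st,ce=blob(g<70,u,v); c=max(cv2.findContours(b,0,1)[0],key=cv2.contourArea)
    P=np.array([onz(cm,*p,z)[:2] for p in c[:,0,:]])*1000
    print(name,st,ce,cv2.minAreaRect(P.astype('float32')))
E
```

```text
red (381, 217, 121, 29, -83.0, array([381., 217.]))
red (388, 366, 121, 28, -87.0, array([388., 367.]))
red (474, 354, 119, 28, -88.2, array([474., 354.]))
red (476, 224, 121, 29, 82.7, array([475., 224.]))
red (573, 213, 122, 42, 87.9, array([570., 212.]))
cover [ 311  170   81   77 4440] 525.092529296875 -16.96906280517578 162.189208984375 ((523.9060668945312, -15.539051055908203), (151.6554718017578, 160.79696655273438), 158.211181640625)
cap [  282    19   358   282 57236] 532.2478637695312 -238.80084228515625 818.26220703125 ((524.828857421875, -233.4191131591797), (763.37744140625, 792.2869262695312), 141.52613830566406)
knob [343 200  15  16 192] [350.02604167 207.01041667] ((520.4298706054688, -13.516056060791016), (26.843639373779297, 29.037403106689453), 89.3771743774414)
bar [450 224  18  40 397] [458.43576826 243.94962217] ((452.3749694824219, -230.62876892089844), (21.567378997802734, 81.5781478881836), 75.90058898925781)
```

```bash
cat > to.py <<'E'
import sys
from h import *
x,y,z,a=map(float,sys.argv[1:5])
s=env.observe();R=np.array(s['tool_rot']);p=np.array(s['position'])
d=R.T@(np.array([x,y,z])-p)
cur=np.degrees(np.arctan2(R[1,2],R[0,2])); dy=(cur-a+90)%180-90
print('d',d.round(4),'yaw',round(np.radians(dy),3),'alt',round(np.radians(dy-180*np.sign(dy)),3),'deg',round(dy,1),'q6',round(s['q'][5],1),'jaw',round(cur,1),'n',int(np.ceil(max(np.linalg.norm(d)/.05,abs(dy)/8.59))),'w',round(s['grip_width'],4),'pos',p.round(4),'F',np.round(s['ft_force'],1),'T',np.round(s['wrist_torque'],2),'t',round(s['time_s'],1))
E
python3 to.py .5205 -.0135 .245 0; python3 to.py .5205 -.0135 .2 0
```

```text
d [ 2.000e-04 -4.999e-01 -4.040e-01] yaw 1.261 alt -1.881 deg 72.2 q6 -12.3 jaw 72.2 n 13 w 0.0853 pos [0.1676 0.5237 0.245 ] F [-0.  -0.2 -0.1] T [ 0.05 -0.02 -0.04] t 0.2
d [ 0.0452 -0.4999 -0.404 ] yaw 1.261 alt -1.881 deg 72.2 q6 -12.3 jaw 72.2 n 13 w 0.0853 pos [0.1676 0.5237 0.245 ] F [-0.  -0.2 -0.1] T [ 0.05 -0.02 -0.04] t 0.2
```

```bash
python3 -m jog '[[1,0,-0.5,-0.404,1.26],[1,0,-0.5,-0.404,1.26],[1,0,-0.5,-0.404,1.26],[1,0,-0.5,-0.404,1.26],[1,0,-0.5,-0.404,1.26],[1,0,-0.5,-0.404,1.26],[1,0,-0.5,-0.404,1.26],[1,0,-0.5,-0.404,1.26],[1,0,-0.5,-0.404,1.26],[1,0,-0.5,-0.404,1.26],[1,0,-0.5,-0.404,1.26],[1,0,-0.5,-0.404,1.26],[1,0,-0.5,-0.404,1.26],[1,0,-0.5,-0.404,1.26],[1,0,-0.5,-0.404,1.26],[1,0,-0.5,-0.404,1.26],[1,0,-0.5,-0.404,1.26],[1,0,-0.5,-0.404,1.26]]'
python3 - <<'E'
from meas import *
im,cm=snap('wrist','w1')
E
python3 to.py .5205 -.0135 .092 0
```

```text
time_s: 2.0
position: [0.5203, -0.0125, 0.2456]
tool_rot: [[0.0, -0.002, 1.0], [-0.0, 1.0, 0.002], [-1.0, -0.0, 0.0]]
ft_force: [0.4, 0.4, -0.1]
grip_width: 0.0856
d [ 0.1536 -0.0008  0.    ] yaw 0.002 alt -3.139 deg 0.1 q6 -14.6 jaw 0.1 n 4 w 0.0851 pos [ 0.5204 -0.0127  0.2456] F [-0.2  0.3  0.1] T [ 0.01 -0.    0.  ] t 2.0
```

View pics/w1.png

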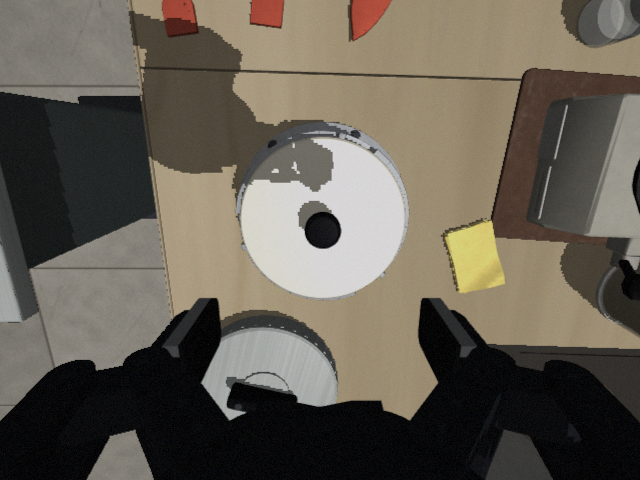

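Run:
```python
from meas import *
im=cv2.imread('pics/w1.png')[:,:,::-1];cm=env.camera_model('wrist')
b,st,ce=blob(im.max(2)<70,323,230);print(st,ce,onz(cm,*ce,.1),onz(cm,*ce,.093))
b,st,ce=blob(im.min(2)>170,360,230)
c=max(cv2.findContours(b,0,1)[0],key=cv2.contourArea)
P=np.array([onz(cm,*p,.071)[:2] for p in c[:,0,:]])*1000
print(cv2.minEnclosingCircle(P.astype('float32')))
print(proj(cm,[.522,-.014,.102]),np.round(env.observe()['q'],1))
```

```text
[ 305  212   36   36 1028] [322.20719844 229.62256809] [ 0.52359962 -0.01242147  0.1       ] [ 0.52367007 -0.01428418  0.093     ]
((525.843017578125, -12.16375732421875), 77.87445831298828)
(np.float64(320.30313041383494), np.float64(232.06159348457822)) [-14.4  18.8  78.9  -0.   82.2 -14.6]
```

```bash
python3 -m jog '[[1,0.05,0,0.0027,0],[1,0.1,0,0.0027,0],[1,0.13,0,0.0027,0],[1,0.145,0,0.0027,0],[1,0.1535,0,0.0027,0],[1,0.1535,0,0.0027,0],[-0.3,0.1535,0,0.0027,0],[-0.6,0.1535,0,0.0027,0],[-0.6,0.1535,0,0.0027,0],[-0.6,0.1535,0,0.0027,0],[-0.6,0.1535,0,0.0027,0],[-0.6,0.1535,0,0.0027,0],[-0.6,0.1535,0,0.0027,0],[-0.6,0.1535,0,0.0027,0]]' 40; python3 to.py .523 -.013 .14 0
```

```text
time_s: 3.45
position: [0.5238, -0.0135, 0.0926]
tool_rot: [[0.002, -0.001, 1.0], [-0.0, 1.0, 0.001], [-1.0, -0.0, 0.002]]
ft_force: [-0.4, 0.4, 6.2]
grip_width: 0.0295
d [-0.0474  0.0004 -0.0008] yaw 0.001 alt -3.141 deg 0.1 q6 -14.5 jaw 0.1 n 1 w 0.0295 pos [ 0.5238 -0.0135  0.0926] F [-0.4  0.4  6.2] T [ 0.13  0.07 -0.01] t 3.5
```

```bash
python3 -m jog '[[-0.8,-0.01,0,0,0],[-0.8,-0.03,0,0,0],[-0.8,-0.07,0,0,0],[-0.8,-0.1,0,0,0],[-0.8,-0.1,0,0,0],[-0.8,-0.1,0,0,0]]' 60
python3 - <<'E'
from h import *
snap('top','t2')
E
python3 to.py .48 -.425 .19 0
```

```text
time_s: 4.05
position: [0.523, -0.0133, 0.1916]
tool_rot: [[-0.0, -0.001, 1.0], [0.0, 1.0, 0.001], [-1.0, 0.0, -0.0]]
ft_force: [-0.1, 0.8, -4.1]
grip_width: 0.029
d [ 0.0007 -0.4117 -0.0431] yaw 0.001 alt -3.141 deg 0.1 q6 -14.5 jaw 0.1 n 9 w 0.0293 pos [ 0.5227 -0.0132  0.1908] F [-0.5  0.6 -2.3] T [0.01 0.01 0.03] t 4.1
```

View pics/t2.png

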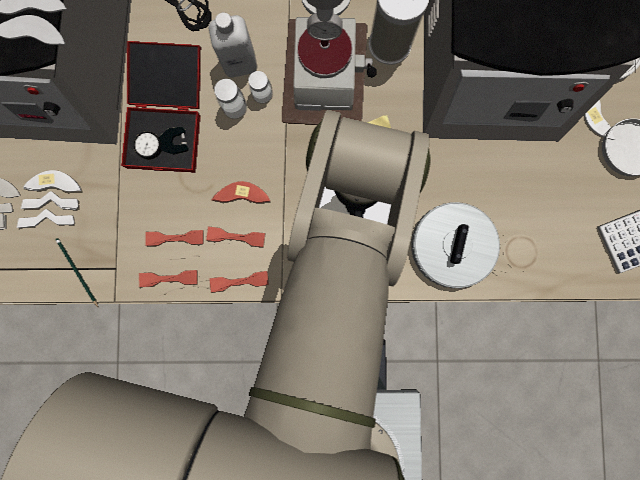

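```bash
python3 -m jog '[[-0.8,0,-0.05,-0.005,0],[-0.8,0,-0.1,-0.01,0],[-0.8,0,-0.15,-0.015,0],[-0.8,0,-0.2,-0.021,0],[-0.8,0,-0.25,-0.026,0],[-0.8,0,-0.3,-0.031,0],[-0.8,0,-0.35,-0.037,0],[-0.8,0,-0.39,-0.041,0],[-0.8,0,-0.412,-0.043,0],[-0.8,0,-0.412,-0.043,0],[-0.8,0.05,-0.412,-0.043,0],[-0.8,0.09,-0.412,-0.043,0],[-0.8,0.12,-0.412,-0.043,0],[-0.8,0.12,-0.412,-0.043,0],[-0.8,0.12,-0.412,-0.043,0],[-0.8,0.12,-0.412,-0.043,0]]'; python3 to.py .48 -.425 .0335 0;python3 - <<'E'
from h import *
snap('scene','s3')
E
```

```text
time_s: 5.7
position: [0.4815, -0.4258, 0.0737]
tool_rot: [[0.002, -0.001, 1.0], [-0.002, 1.0, 0.001], [-1.0, -0.002, 0.002]]
ft_force: [0.2, 0.5, -1.8]
grip_width: 0.0288
d [ 0.0402  0.0009 -0.0016] yaw 0.001 alt -3.14 deg 0.1 q6 -52.1 jaw 0.1 n 1 w 0.0288 pos [ 0.4815 -0.4258  0.0737] F [ 0.2  0.5 -1.8] T [ 0.   -0.05 -0.  ] t 5.7
```

View pics/s3.png

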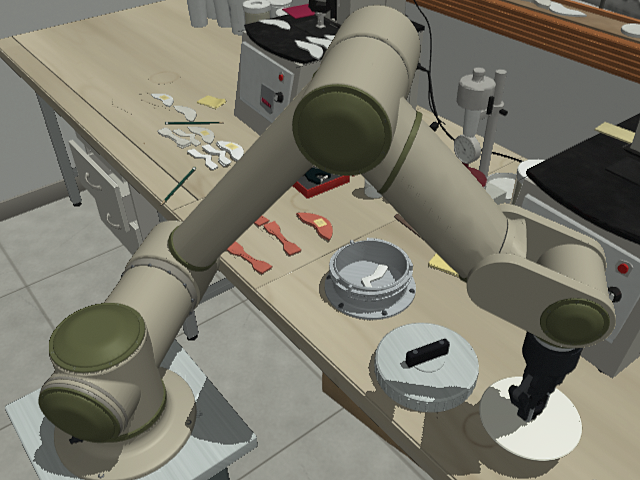

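The cover hangs level in the jaws at (530,418), clear of the cap. The white angle piece can be seen in the open pot at (375,275).

```bash
python3 -m jog '[[-0.8,0.02,0,0,0],[-0.8,0.034,0,0,0],[-0.8,0.039,0,0,0],[-0.8,0.039,0,0,0],[-0.8,0.039,0,0,0],[-0.8,0.039,0,0,0],[-0.8,0.039,0,0,0]]';python3 to.py .48 -.425 .0335 0
```

```text
time_s: 6.45
position: [0.4809, -0.4255, 0.033]
tool_rot: [[0.0, -0.001, 1.0], [-0.0, 1.0, 0.001], [-1.0, -0.0, 0.0]]
ft_force: [0.7, -1.0, -3.2]
grip_width: 0.0294
d [-0.0005  0.0005 -0.0009] yaw 0.001 alt -3.141 deg 0.1 q6 -52.1 jaw 0.1 n 1 w 0.0294 pos [ 0.4809 -0.4255  0.033 ] F [ 0.7 -1.  -3.2] T [-0.02  0.05 -0.03] t 6.5
```

```bash
python3 -m jog '[[-0.8,0.001,0,0,0],[-0.8,0.001,0,0,0],[-0.6,0.001,0,0,0],[-0.5,0.001,0,0,0],[-0.3,0.001,0,0,0],[0,0.001,0,0,0],[0.4,0.001,0,0,0],[1,0.001,0,0,0],[1,0.001,0,0,0],[1,0.001,0,0,0],[1,-0.05,0,0,0],[1,-0.1,0,0,0],[1,-0.15,0,0,0],[1,-0.2,0,0,0],[1,-0.2,0,0,0]]'; python3 to.py .44 -.1 .25 0
```

```text
time_s: 7.95
position: [0.4821, -0.4269, 0.2406]
tool_rot: [[0.008, -0.001, 1.0], [-0.011, 1.0, 0.001], [-1.0, -0.011, 0.008]]
ft_force: [-0.4, 0.9, -0.4]
grip_width: 0.0857
d [-0.0133  0.3268 -0.0416] yaw 0.001 alt -3.14 deg 0.1 q6 -52.1 jaw 0.1 n 7 w 0.0857 pos [ 0.4821 -0.4269  0.2406] F [-0.4  0.9 -0.4] T [-0.01 -0.04  0.  ] t 8.0
```

```bash
python3 -m jog '[[1,-0.01,0.05,0.005,0],[1,-0.01,0.1,0.01,0],[1,-0.01,0.15,0.015,0],[1,-0.01,0.2,0.02,0],[1,-0.01,0.25,0.025,0],[1,-0.01,0.3,0.03,0],[1,-0.01,0.35,0.035,0],[1,-0.01,0.39,0.04,0],[1,-0.01,0.414,0.041,0],[1,-0.01,0.414,0.041,0],[1,-0.01,0.414,0.041,0],[1,-0.01,0.414,0.041,0]]'
python3 - <<'E'
from h import *
im,cm=snap('wrist','w4'); np.save('cm4.npy',cm)
E
```

```text
time_s: 9.15
position: [0.5214, -0.0124, 0.2426]
tool_rot: [[-0.0, 0.0, 1.0], [-0.0, 1.0, -0.0], [-1.0, -0.0, -0.0]]
ft_force: [0.3, -1.1, 0.0]
grip_width: 0.0857
```

View pics/w4.png

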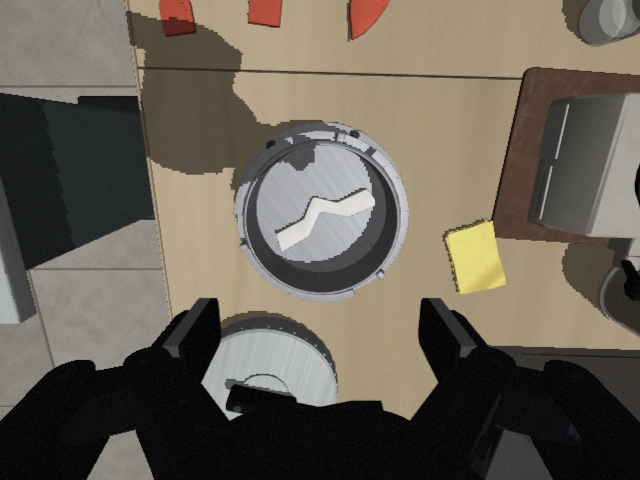

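Run:
```python
from meas import *
im=cv2.imread('pics/w4.png')[:,:,::-1];cm=np.load('cm4.npy',allow_pickle=True).item()
print(im[212,325],im[235,310],im[180,330])
m=(im.astype(int).min(2)>185)
b,st,ce=blob(m,322,205);print(st,ce)
c=max(cv2.findContours(b,0,1)[0],key=cv2.contourArea)
P=np.array([onz(cm,*p,.020)[:2] for p in c[:,0,:]])*1000
print(cv2.minAreaRect(P.astype('float32')))
h=cv2.approxPolyDP(P.astype('float32').reshape(-1,1,2),4,True)[:,0];print(h.round())
# pot centre from floor circle & rim
hsv=cv2.cvtColor(im,cv2.COLOR_RGB2HSV)
for z in(.066,):
  for u,v in [(237,215),(408,215),(322,300),(322,124)]: print(onz(cm,u,v,z).round(3))
```

```text
[166 166 164] [174 175 177] [186 188 192]
[ 277  190   98   62 2031] [329.33037912 216.72968981]
((527.9605102539062, -21.48128890991211), (109.20421600341797, 49.824405670166016), 12.004485130310059)
[[578.   2.]
 [569.  10.]
 [542.  -4.]
 [516.   2.]
 [504. -23.]
 [476. -38.]
 [481. -57.]
 [511. -38.]
 [524. -12.]
 [550. -17.]
 [547. -21.]
 [565. -39.]
 [551. -19.]
 [557. -16.]
 [568. -33.]]
[ 0.446 -0.006  0.066]
[ 0.604 -0.006  0.066]
[ 0.525 -0.093  0.066]
[0.524 0.073 0.066]
```

Run:
```python
from meas import *
im=cv2.imread('pics/w4.png')[:,:,::-1];cm=np.load('cm4.npy',allow_pickle=True).item()
I=im.astype(int); print(I[200,340],I[215,320],I[205,350],I[240,290],I[205,316])
m=((I[...,0]-I[...,2])>8)&(I[...,0]>150)
b,st,ce=blob(m,350,207);print(st,ce)
c=max(cv2.findContours(b,0,1)[0],key=cv2.contourArea)
P=np.array([onz(cm,*p,.020)[:2] for p in c[:,0,:]])*1000
print(cv2.minAreaRect(P.astype('float32')))
h=cv2.approxPolyDP(P.astype('float32').reshape(-1,1,2),3,True)[:,0];print(h.round().tolist())
```

```text
[ 97 101  95] [173 176 179] [222 219 217] [224 222 217] [220 219 212]
[     0      0    640    480 206560] [281.77360089 270.11269365]
((521.9546508789062, -103.92498779296875), (879.8333129882812, 567.7640991210938), 0.046999476850032806)
[[236.0, 180.0], [82.0, -388.0], [962.0, -387.0], [906.0, -182.0], [728.0, -177.0], [689.0, -135.0], [672.0, -127.0], [660.0, -113.0], [641.0, -112.0], [637.0, -126.0], [640.0, -173.0], [668.0, -230.0], [638.0, -287.0], [605.0, -271.0], [600.0, -255.0], [561.0, -255.0], [543.0, -260.0], [544.0, -217.0], [534.0, -182.0], [518.0, -160.0], [488.0, -138.0], [460.0, -130.0], [440.0, -130.0], [407.0, -145.0], [405.0, -114.0], [383.0, -114.0], [371.0, -129.0], [351.0, -138.0], [352.0, 41.0], [362.0, 33.0], [385.0, 26.0], [417.0, 26.0], [425.0, 33.0], [436.0, 32.0], [430.0, 15.0], [434.0, 10.0], [431.0, -13.0], [437.0, -36.0], [434.0, -52.0], [461.0, -90.0], [494.0, -111.0], [524.0, -117.0], [559.0, -112.0], [561.0, -102.0], [585.0, -88.0], [590.0, -90.0], [613.0, -47.0], [617.0, -29.0], [612.0, 7.0], [587.0, 51.0], [562.0, 69.0], [545.0, 76.0], [493.0, 78.0], [474.0, 73.0], [461.0, 77.0], [457.0, 86.0], [439.0, 104.0], [442.0, 121.0], [712.0, 115.0], [705.0, -19.0], [656.0, -34.0], [654.0, -40.0], [664.0, -67.0], [669.0, -68.0], [657.0, -43.0], [661.0, -35.0], [687.0, -29.0], [698.0, -21.0], [707.0, -23.0], [712.0, -41.0], [792.0, -46.0], [789.0, -66.0], [800.0, -94.0], [859.0, -140.0], [901.0, -164.0], [877.0, -74.0], [876.0, -79.0], [867.0, -70.0], [867.0, -65.0], [874.0, -63.0], [861.0, -60.0], [865.0, -42.0], [812.0, -37.0], [821.0, 82.0], [813.0, 40.0], [815.0, 96.0], [820.0, 102.0], [829.0, 102.0], [824.0, 119.0], [727.0, 126.0], [717.0, 124.0], [713.0, 117.0], [447.0, 125.0], [451.0, 136.0], [428.0, 155.0], [408.0, 163.0], [405.0, 180.0], [407.0, 163.0], [354.0, 170.0], [351.0, 180.0], [348.0, 172.0], [347.0, 180.0]]
```

Threshold brighter (piece about 220, floor under 195).

```bash
python3 - <<'E'
from meas import *
im=cv2.imread('pics/w4.png')[:,:,::-1];cm=np.load('cm4.npy',allow_pickle=True).item()
m=im.min(2)>203
b,st,ce=blob(m,350,205);print(st,ce)
c=max(cv2.findContours(b,0,1)[0],key=cv2.contourArea)
P=np.array([onz(cm,*p,.020)[:2] for p in c[:,0,:]])*1000
print(cv2.minAreaRect(P.astype('float32')))
h=cv2.approxPolyDP(P.astype('float32').reshape(-1,1,2),3,True)[:,0];print(h.round().tolist())
E
python3 to.py .522 -.009 .03 -60.5
```

```text
[ 277  191   97   60 1581] [323.61922834 215.98355471]
((523.0908813476562, -14.671058654785156), (111.99694061279297, 34.892578125), 27.14320182800293)
[[577.0, 3.0], [567.0, 9.0], [543.0, -4.0], [516.0, 2.0], [505.0, -23.0], [476.0, -38.0], [481.0, -56.0], [511.0, -36.0], [521.0, -13.0], [554.0, -17.0], [576.0, -7.0]]
d [0.2126 0.0035 0.0006] yaw 1.055 alt -2.086 deg 60.5 q6 -14.4 jaw -0.0 n 8 w 0.0857 pos [ 0.5214 -0.0125  0.2426] F [-0.3 -0.2 -0.6] T [-0.   -0.02 -0.04] t 9.2
```

```bash
python3 -m jog '[[0.4,0,0.001,0,0.15],[0.4,0,0.001,0,0.3],[0.4,0,0.001,0,0.45],[0.4,0,0.001,0,0.6],[0.4,0,0.001,0,0.75],[0.4,0,0.001,0,0.9],[0.4,0,0.001,0,1.05],[0.4,0,0.001,0,1.1],[0.4,0.05,0.001,0,1.1],[0.4,0.1,0.001,0,1.1],[0.4,0.14,0.001,0,1.1],[0.4,0.14,0.001,0,1.1]]' 30; python3 to.py .521 -.011 .0275 -63
```

```text
time_s: 10.4
position: [0.519, -0.0109, 0.0987]
tool_rot: [[-0.009, 0.891, 0.453], [0.002, 0.453, -0.892], [-1.0, -0.007, -0.006]]
ft_force: [0.1, -0.5, 0.4]
grip_width: 0.0596
d [0.0712 0.0022 0.0014] yaw -0.001 alt 3.14 deg -0.1 q6 48.8 jaw -63.1 n 2 w 0.0596 pos [ 0.519  -0.0109  0.0987] F [ 0.1 -0.5  0.4] T [-0.05  0.03 -0.  ] t 10.4
```

```bash
python3 -m jog '[[0.4,0.03,0,0,0],[0.4,0.055,0,0,0],[0.4,0.068,0,0,0],[0.4,0.073,0,0,0],[0.4,0.075,0,0,0],[0.4,0.075,0,0,0],[0.4,0.075,0,0,0]]'; python3 to.py .521 -.011 .0275 -63
```

```text
time_s: 11.1
position: [0.522, -0.0106, 0.0289]
tool_rot: [[0.002, 0.891, 0.454], [-0.0, 0.454, -0.891], [-1.0, 0.001, 0.001]]
ft_force: [-1.0, 0.4, -0.5]
grip_width: 0.06
d [ 0.0014 -0.001  -0.0001] yaw 0.0 alt -3.141 deg 0.0 q6 48.8 jaw -63.0 n 1 w 0.06 pos [ 0.522  -0.0106  0.0289] F [-1.   0.4 -0.5] T [-0.06 -0.   -0.05] t 11.1
```

```bash
python3 -m jog '[[0,0.001,-0.001,0,0],[-0.3,0.001,-0.001,0,0],[-0.6,0.001,-0.001,0,0],[-0.6,0.001,-0.001,0,0],[-0.6,0.001,-0.001,0,0],[-0.6,0.001,-0.001,0,0],[-0.6,0.001,-0.001,0,0],[-0.6,0.001,-0.001,0,0]]' 30; python3 to.py .521 -.011 .0275 -63
```

```text
time_s: 11.9
position: [0.5204, -0.0107, 0.0272]
tool_rot: [[-0.0, 0.891, 0.455], [0.0, 0.455, -0.891], [-1.0, 0.0, -0.0]]
ft_force: [-1.9, 1.1, 4.3]
grip_width: 0.0221
d [-0.0003  0.0004  0.0005] yaw 0.001 alt -3.141 deg 0.0 q6 48.7 jaw -63.0 n 1 w 0.0221 pos [ 0.5204 -0.0107  0.0272] F [-1.9  1.1  4.3] T [0.23 0.28 0.01] t 11.9
```

```bash
python3 -m jog '[[-0.7,-0.005,0,0,0],[-0.7,-0.02,0,0,0],[-0.7,-0.06,0,0,0],[-0.7,-0.11,0,0,0],[-0.7,-0.15,0,0,0],[-0.7,-0.15,0,0,0],[-0.7,-0.15,0,0,0]]' 30
python3 - <<'E'
from h import *
im,cm=snap('wrist','w5')
E
python3 to.py .42 .105 .18 90
```

```text
time_s: 12.6
position: [0.5205, -0.0108, 0.1773]
tool_rot: [[0.001, 0.891, 0.455], [-0.0, 0.455, -0.891], [-1.0, 0.001, 0.001]]
ft_force: [0.1, 0.8, -1.5]
grip_width: 0.0216
d [-0.0037 -0.0365 -0.1486] yaw 0.472 alt -2.67 deg 27.0 q6 48.7 jaw -63.0 n 4 w 0.0215 pos [ 0.52   -0.0107  0.1762] F [-0.9 -0.  -0.7] T [-0.02  0.02 -0.02] t 12.7
```

View pics/w5.png

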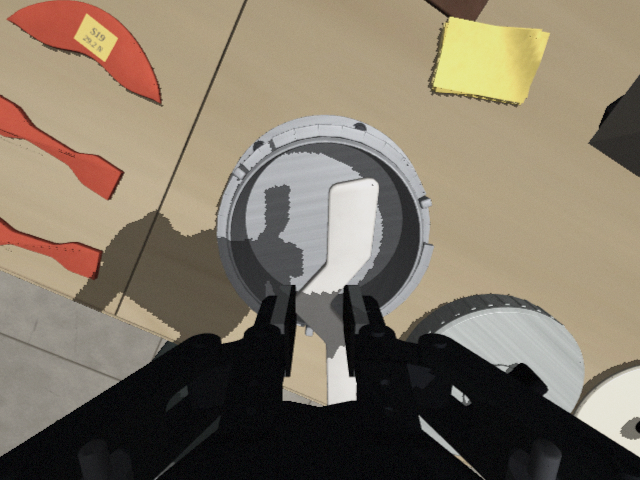

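The angle piece is held across its V at about (335,290) and hangs level below the jaws.

```bash
python3 - <<'E'
from h import *
cm=env.camera_model('top'); print(onz(cm,200,299,0),onz(cm,320,299,0))
E
python3 to.py .425 .105 .05 -90
python3 -m jog '[[-0.7,0,-0.01,-0.05,0.12],[-0.7,0,-0.02,-0.1,0.24],[-0.7,0,-0.03,-0.135,0.36],[-0.7,0,-0.032,-0.146,0.472],[-0.7,0,-0.032,-0.146,0.472],[-0.7,0.04,-0.032,-0.146,0.472],[-0.7,0.08,-0.032,-0.146,0.472],[-0.7,0.12,-0.032,-0.146,0.472],[-0.7,0.14,-0.032,-0.146,0.472],[-0.7,0.14,-0.032,-0.146,0.472],[-0.7,0.14,-0.032,-0.146,0.472]]'
python3 to.py .425 .105 .017 -90
```

```text
[0.34361556 0.29968294 0.        ] [0.34193814 0.04604552 0.        ]
d [ 0.1263 -0.0319 -0.1462] yaw 0.472 alt -2.67 deg 27.0 q6 48.7 jaw -63.0 n 4 w 0.0215 pos [ 0.52   -0.0107  0.1762] F [-0.9 -0.  -0.7] T [-0.02  0.02 -0.02] t 12.7
time_s: 13.75
position: [0.4261, 0.1041, 0.0367]
tool_rot: [[-0.001, 1.0, 0.001], [-0.0, 0.001, -1.0], [-1.0, -0.001, 0.0]]
ft_force: [0.2, -0.2, 1.2]
grip_width: 0.0221
d [ 0.0197 -0.0011 -0.0009] yaw 0.001 alt -3.141 deg 0.0 q6 88.2 jaw -90.0 n 1 w 0.0221 pos [0.4261 0.1041 0.0367] F [ 0.2 -0.2  1.2] T [-0.01 -0.01 -0.01] t 13.8
```

```bash
python3 -m jog '[[-0.7,0.01,0,0,0],[-0.7,0.016,0,0,0],[-0.7,0.0195,0,0,0],[-0.7,0.0195,0,0,0],[-0.7,0.0195,0,0,0],[-0.5,0.0195,0,0,0],[-0.4,0.0195,0,0,0],[-0.2,0.0195,0,0,0],[0.2,0.0195,0,0,0],[0.4,0.0195,0,0,0],[0.4,0.0195,0,0,0],[0.4,-0.05,0,0,0],[0.4,-0.1,0,0,0],[0.4,-0.15,0,0,0],[0.4,-0.2,0,0,0],[0.4,-0.2,0,0,0]]'
python3 - <<'E'
from h import *
im,cm=snap('wrist','w6')
E
```

```text
time_s: 15.35
position: [0.4265, 0.1047, 0.2413]
tool_rot: [[0.007, 1.0, -0.0], [-0.0, -0.0, -1.0], [-1.0, 0.007, 0.0]]
ft_force: [0.1, 0.7, -0.3]
grip_width: 0.0598
```

View pics/w6.png

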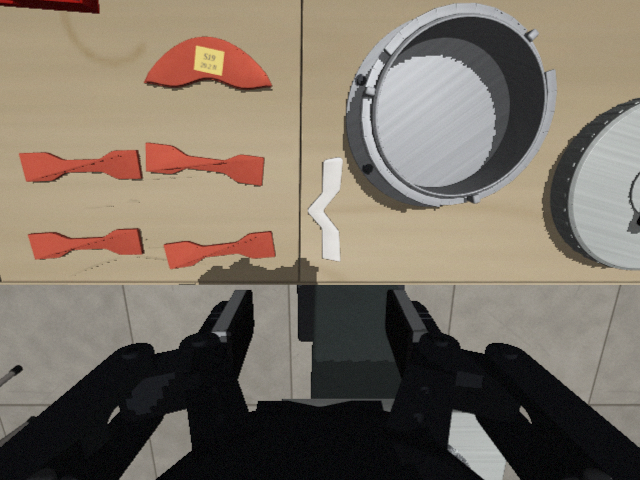

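The angle piece lies flat at (328,210). All four dumbbells are undisturbed and the pot is empty.

```bash
python3 - <<'E'
from meas import *
im,cm=snap('wrist','w7')
for r in reds(im,cm): print('red',r)
im,cm=snap('top','t7')
for r in reds(im,cm): print('redtop',r)
# pot rim inner circle by rays: floor ellipse
I=cv2.imread('pics/w7.png')[:,:,::-1]; cm=env.camera_model('wrist')
g=cv2.cvtColor(I,cv2.COLOR_RGB2GRAY)
m=(g<90); b,st,ce=blob(m,520,130) if m[130,520] else (None,0,0); print(st,ce)
E
python3 to.py .381 .217 .1 7
python3 to.py .475 .225 .1 -7.3
```

```text
red (383, 217, 122, 31, -83.0, array([383., 217.]))
red (390, 366, 122, 30, -87.1, array([390., 367.]))
red (475, 355, 122, 29, -88.4, array([475., 355.]))
red (477, 225, 122, 30, 82.9, array([477., 225.]))
red (573, 214, 124, 43, 88.7, array([571., 213.]))
redtop (387, 376, 102, 28, -87.9, array([387., 383.]))
redtop (472, 368, 91, 28, 89.6, array([473., 378.]))
redtop (573, 211, 118, 42, 87.7, array([570., 210.]))
[  393    19   150   176 10319] [490.14759182  88.71489485]
d [ 0.1374 -0.0451 -0.1123] yaw 1.448 alt -1.693 deg 83.0 q6 88.3 jaw -90.0 n 10 w 0.0595 pos [0.4257 0.1047 0.2375] F [-0.1 -0.8 -0. ] T [ 0.    0.   -0.02] t 15.5
d [ 0.1376  0.0489 -0.1203] yaw -1.444 alt 1.698 deg -82.7 q6 88.3 jaw -90.0 n 10 w 0.0595 pos [0.4257 0.1047 0.2375] F [-0.1 -0.8 -0. ] T [ 0.    0.   -0.02] t 15.5
```

```bash
python3 -m jog '[[0.1,0,0.05,-0.03,-0.15],[0.1,0,0.0505,-0.08,-0.3],[0.1,0,0.0505,-0.12,-0.45],[0.1,0,0.0505,-0.12,-0.6],[0.1,0,0.0505,-0.12,-0.75],[0.1,0,0.0505,-0.12,-0.9],[0.1,0,0.0505,-0.12,-1.05],[0.1,0.05,0.0505,-0.12,-1.2],[0.1,0.09,0.0505,-0.12,-1.35],[0.1,0.137,0.0505,-0.12,-1.446],[0.1,0.16,0.0505,-0.12,-1.446],[0.1,0.18,0.0505,-0.12,-1.446],[0.1,0.18,0.0505,-0.12,-1.446],[0.1,0.18,0.0505,-0.12,-1.446],[0.1,0.18,0.0505,-0.12,-1.446]]' 30
python3 to.py .4765 .2247 .017 -7.2
```

```text
time_s: 17.0
position: [0.4764, 0.2247, 0.0574]
tool_rot: [[0.001, 0.125, 0.992], [0.0, 0.992, -0.125], [-1.0, 0.0, 0.001]]
ft_force: [-1.3, 0.3, -0.4]
grip_width: 0.0466
d [ 0.0404 -0.      0.0001] yaw 0.001 alt -3.141 deg 0.0 q6 19.5 jaw -7.2 n 1 w 0.0466 pos [0.4764 0.2247 0.0574] F [-1.3  0.3 -0.4] T [0.01 0.03 0.04] t 17.0
```

```bash
python3 -m jog '[[0.1,0.02,0,0,0],[0.1,0.033,0,0,0],[0.1,0.039,0,0,0],[0.1,0.0405,0,0,0],[0.1,0.0405,0,0,0],[-0.4,0.0405,0,0,0],[-0.8,0.0405,0,0,0],[-0.8,0.0405,0,0,0],[-0.8,0.0405,0,0,0],[-0.8,0.0405,0,0,0],[-0.8,0.0405,0,0,0],[-0.8,0.03,0,0,0],[-0.8,0,0,0,0],[-0.8,-0.04,0,0,0],[-0.8,-0.08,0,0,0],[-0.8,-0.1,0,0,0],[-0.8,-0.1,0,0,0]]' 30
python3 to.py .5235 -.013 .157 0
python3 - <<'E'
from h import *
im,cm=snap('wrist','w8')
E
```

```text
time_s: 18.7
position: [0.4772, 0.225, 0.1603]
tool_rot: [[0.006, 0.125, 0.992], [0.001, 0.992, -0.125], [-1.0, 0.002, 0.006]]
ft_force: [-0.6, 0.5, -0.8]
grip_width: 0.0128
d [ 0.0032 -0.2303  0.0756] yaw -0.125 alt 3.017 deg -7.2 q6 19.5 jaw -7.2 n 5 w 0.0128 pos [0.4772 0.225  0.1603] F [-0.6  0.5 -0.8] T [0.06 0.01 0.03] t 18.7
```

View pics/w8.png

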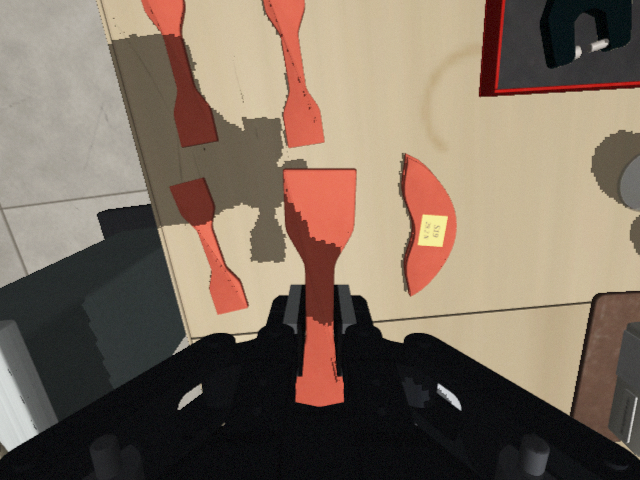

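```bash
python3 -m jog '[[-0.8,0,-0.05,0.016,-0.03],[-0.8,0,-0.1,0.032,-0.06],[-0.8,0,-0.15,0.05,-0.09],[-0.8,0,-0.19,0.062,-0.125],[-0.8,0,-0.22,0.072,-0.125],[-0.8,0,-0.2295,0.0755,-0.125],[-0.8,0,-0.2295,0.0755,-0.125],[-0.8,0,-0.2295,0.0755,-0.125],[-0.8,0.03,-0.2295,0.0755,-0.125],[-0.8,0.06,-0.2295,0.0755,-0.125],[-0.8,0.06,-0.2295,0.0755,-0.125],[-0.8,0.06,-0.2295,0.0755,-0.125]]'
python3 to.py .5235 -.013 .031 0
python3 - <<'E'
from h import *
im,cm=snap('wrist','w9')
E
```

```text
time_s: 19.95
position: [0.5225, -0.0114, 0.0973]
tool_rot: [[-0.0, -0.002, 1.0], [0.0, 1.0, 0.002], [-1.0, 0.0, -0.0]]
ft_force: [-0.6, -0.8, -0.3]
grip_width: 0.0128
d [ 0.0663 -0.0017  0.0011] yaw 0.002 alt -3.14 deg 0.1 q6 -14.3 jaw 0.1 n 2 w 0.0128 pos [ 0.5225 -0.0114  0.0973] F [-0.6 -0.8 -0.3] T [-0.03  0.01  0.01] t 19.9
```

View pics/w9.png

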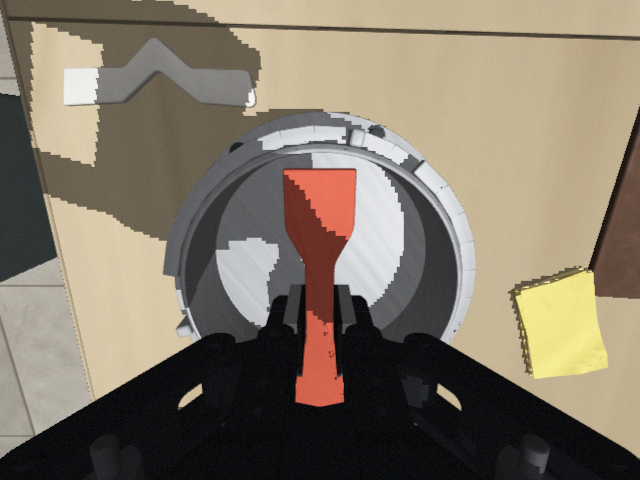

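Run:
```python
from h import *
cm=env.camera_model('wrist')
for p in [(321,146),(321,150),(183,272),(460,272)]: print(p,onz(cm,*p,.066).round(4))
im=cv2.imread('pics/w9.png'); cv2.imwrite('pics/w9c.png',cv2.resize(im[110:310,160:480],None,fx=2.4,fy=2.4,interpolation=cv2.INTER_NEAREST))
```

```text
(321, 146) [0.5243 0.0584 0.066 ]
(321, 150) [0.5243 0.0566 0.066 ]
(183, 272) [ 0.454  -0.0037  0.066 ]
(460, 272) [ 0.5956 -0.0036  0.066 ]
```

View pics/w9c.png

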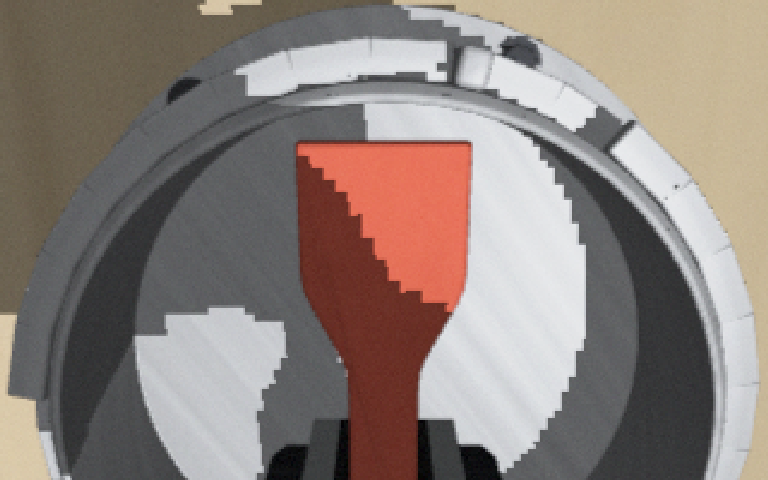

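```bash
python3 -m jog '[[-0.8,0.02,-0.002,0.001,0],[-0.8,0.045,-0.002,0.001,0],[-0.8,0.06,-0.002,0.001,0],[-0.8,0.066,-0.002,0.001,0],[-0.8,0.066,-0.002,0.001,0],[-0.8,0.066,-0.002,0.001,0],[-0.6,0.066,-0.002,0.001,0],[-0.4,0.066,-0.002,0.001,0],[-0.1,0.066,-0.002,0.001,0],[0.1,0.066,-0.002,0.001,0],[0.1,0.066,-0.002,0.001,0],[0.1,0.02,-0.002,0.001,0],[0.1,-0.03,-0.002,0.001,0],[0.1,-0.08,-0.002,0.001,0],[0.1,-0.1,-0.002,0.001,0],[0.1,-0.1,-0.002,0.001,0]]'
python3 - <<'E'
from meas import *
im,cm=snap('wrist','w10')
for r in reds(im,cm,.021): print(r)
im,cm=snap('top','t10')
for r in reds(im,cm,.009): print('top',r)
E
python3 to.py .475 .355 .11 1.7
```

```text
time_s: 21.6
position: [0.5245, -0.0147, 0.1999]
tool_rot: [[0.006, -0.0, 1.0], [-0.002, 1.0, 0.0], [-1.0, -0.002, 0.006]]
ft_force: [0.2, 0.6, -0.2]
grip_width: 0.0471
(526, -14, 121, 29, 89.2, array([525., -17.]))
(562, 156, 21, 14, 0.1, array([559., 157.]))
(394, 158, 28, 9, 0.1, array([395., 158.]))
top (381, 217, 122, 29, -83.0, array([381., 217.]))
top (388, 366, 121, 28, -87.0, array([388., 367.]))
top (474, 354, 119, 28, -88.2, array([474., 354.]))
top (573, 213, 122, 42, 87.9, array([570., 212.]))
d [ 0.0863  0.3694 -0.0481] yaw -0.03 alt 3.112 deg -1.7 q6 -14.5 jaw -0.0 n 8 w 0.0467 pos [ 0.5231 -0.0144  0.1962] F [0.5 0.4 1. ] T [-0.02  0.02  0.06] t 21.7
```

View pics/w10.png

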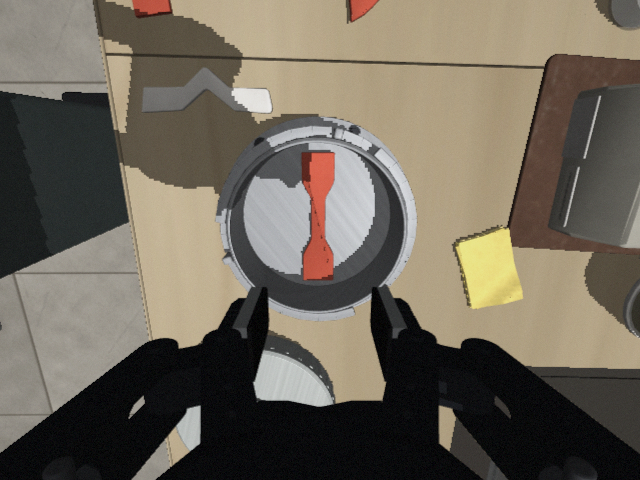

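```bash
python3 -m jog '[[0.1,0,0.05,-0.006,-0.03],[0.1,0,0.1,-0.012,-0.03],[0.1,0,0.15,-0.018,-0.03],[0.1,0,0.2,-0.026,-0.03],[0.1,0,0.25,-0.032,-0.03],[0.1,0,0.3,-0.04,-0.03],[0.1,0,0.34,-0.046,-0.03],[0.1,0.03,0.369,-0.0485,-0.03],[0.1,0.07,0.369,-0.0485,-0.03],[0.1,0.11,0.369,-0.0485,-0.03],[0.1,0.13,0.369,-0.0485,-0.03],[0.1,0.14,0.369,-0.0485,-0.03],[0.1,0.14,0.369,-0.0485,-0.03],[0.1,0.14,0.369,-0.0485,-0.03]]'
python3 to.py .475 .355 .017 1.7
```

```text
time_s: 23.1
position: [0.4753, 0.3546, 0.0573]
tool_rot: [[0.001, -0.03, 1.0], [0.0, 1.0, 0.03], [-1.0, 0.0, 0.001]]
ft_force: [0.9, 0.8, -0.3]
grip_width: 0.0468
d [ 0.0403  0.0004 -0.0003] yaw 0.0 alt -3.141 deg 0.0 q6 23.6 jaw 1.7 n 1 w 0.0468 pos [0.4753 0.3546 0.0573] F [ 0.9  0.8 -0.3] T [-0.    0.01 -0.01] t 23.1
```

```bash
python3 -m jog '[[0.1,0.02,0,0,0],[0.1,0.033,0,0,0],[0.1,0.039,0,0,0],[0.1,0.0405,0,0,0],[0.1,0.0405,0,0,0],[-0.4,0.0405,0,0,0],[-0.8,0.0405,0,0,0],[-0.8,0.0405,0,0,0],[-0.8,0.0405,0,0,0],[-0.8,0.0405,0,0,0],[-0.8,0.0405,0,0,0],[-0.8,0.03,0,0,0],[-0.8,0,0,0,0],[-0.8,-0.04,0,0,0],[-0.8,-0.08,0,0,0],[-0.8,-0.1,0,0,0],[-0.8,-0.1,0,0,0],[-0.8,-0.1,0,0,0]]' 30
python3 to.py .5245 -.0135 .157 0
python3 - <<'E'
from h import *
im,cm=snap('wrist','w11')
E
```

```text
time_s: 24.9
position: [0.4746, 0.3544, 0.1567]
tool_rot: [[-0.0, -0.03, 1.0], [-0.0, 1.0, 0.03], [-1.0, -0.0, -0.0]]
ft_force: [-0.2, -0.2, -0.3]
grip_width: 0.0128
d [-3.000e-04 -3.692e-01  3.880e-02] yaw 0.03 alt -3.112 deg 1.7 q6 23.6 jaw 1.7 n 8 w 0.0128 pos [0.4746 0.3544 0.1567] F [-0.2 -0.2 -0.3] T [0.06 0.   0.01] t 24.9
```

View pics/w11.png

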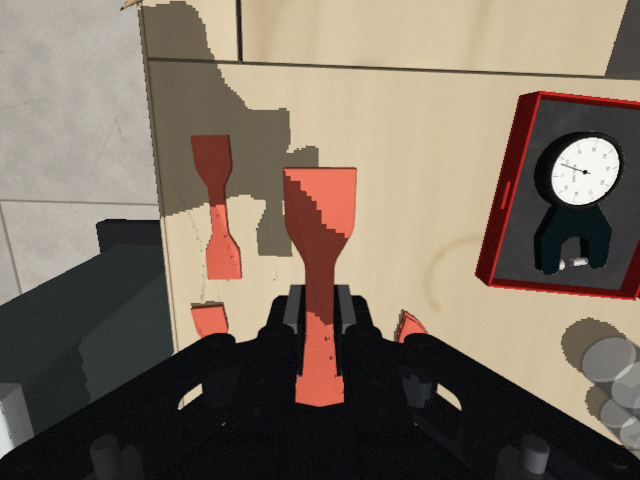

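```bash
python3 -m jog '[[-0.8,0,-0.05,0.005,0.03],[-0.8,0,-0.1,0.01,0.03],[-0.8,0,-0.15,0.015,0.03],[-0.8,0,-0.2,0.021,0.03],[-0.8,0,-0.25,0.026,0.03],[-0.8,0,-0.3,0.031,0.03],[-0.8,0,-0.35,0.037,0.03],[-0.8,0,-0.3685,0.039,0.03],[-0.8,0,-0.3685,0.039,0.03],[-0.8,0,-0.3685,0.039,0.03],[-0.8,0.04,-0.3685,0.039,0.03],[-0.8,0.08,-0.3685,0.039,0.03],[-0.8,0.08,-0.3685,0.039,0.03],[-0.8,0.08,-0.3685,0.039,0.03]]'
python3 to.py .5245 -.0135 .040 0
```

```text
time_s: 26.35
position: [0.525, -0.0116, 0.0772]
tool_rot: [[-0.001, -0.001, 1.0], [0.0, 1.0, 0.001], [-1.0, 0.0, -0.001]]
ft_force: [-0.2, -0.3, 0.5]
grip_width: 0.0124
d [ 0.0372 -0.0019 -0.0005] yaw 0.001 alt -3.14 deg 0.1 q6 -14.3 jaw 0.1 n 1 w 0.0124 pos [ 0.525  -0.0116  0.0772] F [-0.2 -0.3  0.5] T [-0.04  0.03 -0.09] t 26.4
```

```bash
python3 -m jog '[[-0.8,0.02,-0.0015,0,0],[-0.8,0.033,-0.0015,0,0],[-0.8,0.037,-0.0015,0,0],[-0.8,0.037,-0.0015,0,0],[-0.8,0.037,-0.0015,0,0],[-0.6,0.037,-0.0015,0,0],[-0.4,0.037,-0.0015,0,0],[-0.1,0.037,-0.0015,0,0],[0.1,0.037,-0.0015,0,0],[0.1,0.037,-0.0015,0,0],[0.1,0,-0.0015,0,0],[0.1,-0.05,-0.0015,0,0],[0.1,-0.1,-0.0015,0,0],[0.1,-0.12,-0.0015,0,0],[0.1,-0.12,-0.0015,0,0],[0.1,-0.12,-0.0015,0,0]]'
python3 - <<'E'
from meas import *
im,cm=snap('wrist','w12')
for r in reds(im,cm,.030): print(r)
im,cm=snap('top','t12')
for r in reds(im,cm,.009): print('top',r)
E
python3 to.py .3895 .3665 .11 3
```

```text
time_s: 27.95
position: [0.5246, -0.0141, 0.1962]
tool_rot: [[-0.001, 0.0, 1.0], [0.0, 1.0, -0.0], [-1.0, 0.0, -0.001]]
ft_force: [-0.2, -1.0, -0.2]
grip_width: 0.0469
(526, -13, 121, 29, -90.0, array([527., -18.]))
(560, 153, 20, 13, 0.0, array([558., 154.]))
(398, 155, 28, 9, 0.0, array([399., 155.]))
top (381, 216, 122, 29, -83.0, array([381., 218.]))
top (388, 366, 121, 28, -87.0, array([388., 367.]))
top (573, 213, 122, 42, 87.9, array([570., 212.]))
d [ 0.086   0.3804 -0.1346] yaw -0.052 alt 3.089 deg -3.0 q6 -14.5 jaw -0.0 n 9 w 0.047 pos [ 0.5244 -0.014   0.1953] F [ 0.3 -0.1 -0.8] T [ 0.03  0.01 -0.02] t 28.1
```

View pics/w12.png

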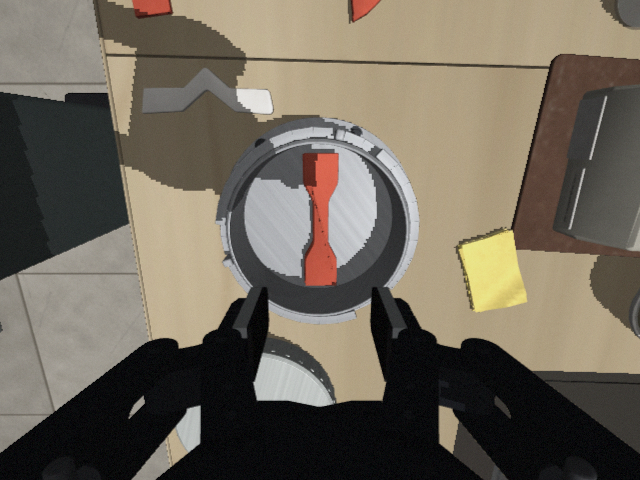

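```bash
python3 -m jog '[[0.1,0,0.045,-0.015,-0.05],[0.1,0,0.09,-0.03,-0.05],[0.1,0,0.135,-0.047,-0.05],[0.1,0,0.18,-0.063,-0.05],[0.1,0,0.225,-0.079,-0.05],[0.1,0,0.27,-0.095,-0.05],[0.1,0,0.315,-0.11,-0.05],[0.1,0,0.36,-0.127,-0.05],[0.1,0.03,0.38,-0.135,-0.052],[0.1,0.07,0.38,-0.135,-0.052],[0.1,0.11,0.38,-0.135,-0.052],[0.1,0.138,0.38,-0.135,-0.052],[0.1,0.138,0.38,-0.135,-0.052],[0.1,0.138,0.38,-0.135,-0.052],[0.1,0.138,0.38,-0.135,-0.052]]'
python3 to.py .3895 .3665 .017 3
```

```text
time_s: 29.55
position: [0.3906, 0.3662, 0.0601]
tool_rot: [[0.002, -0.052, 0.999], [0.001, 0.999, 0.052], [-1.0, 0.001, 0.002]]
ft_force: [0.5, -0.2, 0.2]
grip_width: 0.0466
d [ 0.0431  0.0003 -0.0012] yaw -0.0 alt 3.141 deg -0.0 q6 27.5 jaw 3.0 n 1 w 0.0466 pos [0.3906 0.3662 0.0601] F [ 0.5 -0.2  0.2] T [ 0.02  0.03 -0.04] t 29.6
```

```bash
python3 -m jog '[[0.1,0.02,0,0,0],[0.1,0.035,0,0,0],[0.1,0.04,0,0,0],[0.1,0.042,0,0,0],[0.1,0.042,0,0,0],[-0.4,0.042,0,0,0],[-0.8,0.042,0,0,0],[-0.8,0.042,0,0,0],[-0.8,0.042,0,0,0],[-0.8,0.042,0,0,0],[-0.8,0.042,0,0,0],[-0.8,0.03,0,0,0],[-0.8,0,0,0,0],[-0.8,-0.04,0,0,0],[-0.8,-0.08,0,0,0],[-0.8,-0.1,0,0,0],[-0.8,-0.1,0,0,0],[-0.8,-0.1,0,0,0]]' 30
python3 to.py .5245 -.0135 .157 0
python3 - <<'E'
from h import *
im,cm=snap('wrist','w13')
E
```

```text
time_s: 31.35
position: [0.3897, 0.3657, 0.1589]
tool_rot: [[0.0, -0.052, 0.999], [0.0, 0.999, 0.052], [-1.0, 0.0, 0.0]]
ft_force: [-0.3, 0.4, -1.1]
grip_width: 0.0125
d [ 0.0019 -0.3857  0.1149] yaw 0.052 alt -3.09 deg 3.0 q6 27.5 jaw 3.0 n 9 w 0.0125 pos [0.3897 0.3657 0.1589] F [-0.3  0.4 -1.1] T [-0.01  0.03  0.02] t 31.4
```

View pics/w13.png

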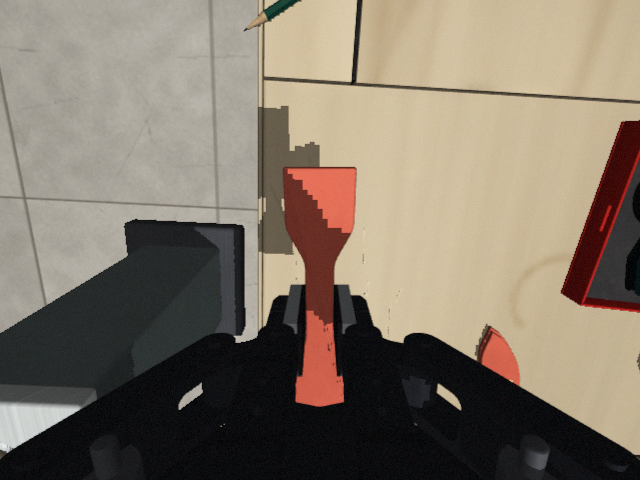

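Held well. Next it goes to level 3 of the stack (release at TCP z ≈ 0.049).

```bash
python3 -m jog '[[-0.8,0,-0.045,0.013,0.05],[-0.8,0,-0.09,0.027,0.05],[-0.8,0,-0.135,0.04,0.05],[-0.8,0,-0.18,0.054,0.05],[-0.8,0,-0.225,0.067,0.05],[-0.8,0,-0.27,0.08,0.05],[-0.8,0,-0.315,0.094,0.05],[-0.8,0,-0.36,0.107,0.05],[-0.8,0,-0.386,0.115,0.052],[-0.8,0,-0.386,0.115,0.052],[-0.8,0,-0.386,0.115,0.052],[-0.8,0.04,-0.386,0.115,0.052],[-0.8,0.08,-0.386,0.115,0.052],[-0.8,0.08,-0.386,0.115,0.052],[-0.8,0.08,-0.386,0.115,0.052]]'
python3 to.py .5245 -.0135 .049 0
```

```text
time_s: 32.9
position: [0.5248, -0.0127, 0.0793]
tool_rot: [[-0.001, -0.001, 1.0], [0.0, 1.0, 0.001], [-1.0, 0.0, -0.001]]
ft_force: [0.2, 0.5, -0.0]
grip_width: 0.0126
d [ 0.0303 -0.0008 -0.0002] yaw 0.001 alt -3.14 deg 0.1 q6 -14.4 jaw 0.1 n 1 w 0.0126 pos [ 0.5248 -0.0127  0.0793] F [ 0.2  0.5 -0. ] T [-0.04 -0.02 -0.  ] t 32.9
```

```bash
python3 -m jog '[[-0.8,0.02,-0.001,0,0],[-0.8,0.027,-0.001,0,0],[-0.8,0.03,-0.001,0,0],[-0.8,0.03,-0.001,0,0],[-0.8,0.03,-0.001,0,0],[-0.6,0.03,-0.001,0,0],[-0.4,0.03,-0.001,0,0],[-0.1,0.03,-0.001,0,0],[0.1,0.03,-0.001,0,0],[0.1,0.03,-0.001,0,0],[0.1,0,-0.001,0,0],[0.1,-0.05,-0.001,0,0],[0.1,-0.1,-0.001,0,0],[0.1,-0.12,-0.001,0,0],[0.1,-0.12,-0.001,0,0],[0.1,-0.12,-0.001,0,0]]'
python3 - <<'E'
from meas import *
im,cm=snap('wrist','w14')
for r in reds(im,cm,.039): print(r)
im,cm=snap('top','t14')
for r in reds(im,cm,.009): print('top',r)
E
python3 to.py .3825 .217 .11 7
```

```text
time_s: 34.5
position: [0.5245, -0.0146, 0.1982]
tool_rot: [[-0.001, 0.0, 1.0], [0.0, 1.0, -0.0], [-1.0, 0.0, -0.001]]
ft_force: [-0.1, -0.0, -0.0]
grip_width: 0.0469
(526, -13, 120, 29, -90.0, array([527., -21.]))
(559, 150, 21, 13, 0.0, array([557., 152.]))
(402, 152, 27, 9, 0.0, array([402., 152.]))
top (381, 216, 122, 29, -83.0, array([381., 217.]))
top (573, 213, 122, 42, 87.9, array([570., 212.]))
d [ 0.0879  0.2314 -0.1416] yaw -0.122 alt 3.019 deg -7.0 q6 -14.5 jaw -0.0 n 6 w 0.0468 pos [ 0.5243 -0.0145  0.1973] F [ 0.2 -0.  -0.2] T [ 0.07 -0.03  0.04] t 34.6
```

View pics/w14.png

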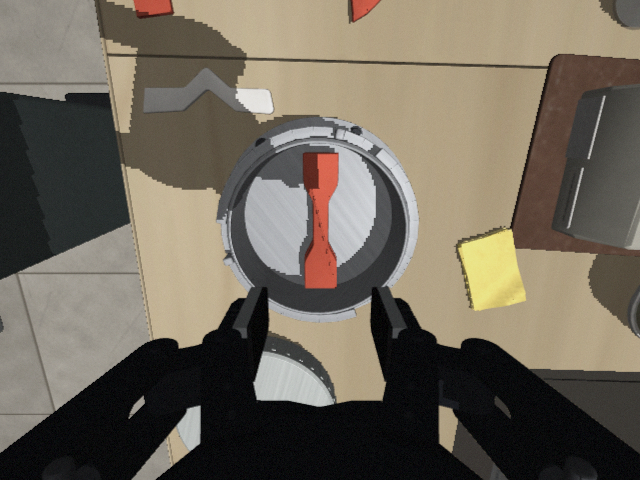

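```bash
python3 -m jog '[[0.1,0,0.04,-0.025,-0.05],[0.1,0,0.08,-0.05,-0.1],[0.1,0,0.12,-0.075,-0.12],[0.1,0,0.16,-0.1,-0.12],[0.1,0,0.2,-0.125,-0.122],[0.1,0,0.231,-0.142,-0.122],[0.1,0.03,0.231,-0.142,-0.122],[0.1,0.07,0.231,-0.142,-0.122],[0.1,0.11,0.231,-0.142,-0.122],[0.1,0.138,0.231,-0.142,-0.122],[0.1,0.138,0.231,-0.142,-0.122],[0.1,0.138,0.231,-0.142,-0.122],[0.1,0.138,0.231,-0.142,-0.122]]'
python3 to.py .3825 .217 .017 7
```

```text
time_s: 35.9
position: [0.3835, 0.2165, 0.0619]
tool_rot: [[0.002, -0.122, 0.993], [0.0, 0.993, 0.122], [-1.0, 0.0, 0.002]]
ft_force: [-0.1, 0.5, 0.5]
grip_width: 0.0471
d [ 0.0449  0.0006 -0.001 ] yaw -0.0 alt 3.141 deg -0.0 q6 7.0 jaw 7.0 n 1 w 0.0471 pos [0.3835 0.2165 0.0619] F [-0.1  0.5  0.5] T [-0.05 -0.01  0.01] t 35.9
```

```bash
python3 -m jog '[[0.1,0.02,0,0,0],[0.1,0.035,0,0,0],[0.1,0.041,0,0,0],[0.1,0.043,0,0,0],[0.1,0.043,0,0,0],[-0.4,0.043,0,0,0],[-0.8,0.043,0,0,0],[-0.8,0.043,0,0,0],[-0.8,0.043,0,0,0],[-0.8,0.043,0,0,0],[-0.8,0.043,0,0,0],[-0.8,0.03,0,0,0],[-0.8,0,0,0,0],[-0.8,-0.04,0,0,0],[-0.8,-0.08,0,0,0],[-0.8,-0.1,0,0,0],[-0.8,-0.1,0,0,0],[-0.8,-0.1,0,0,0]]' 30
python3 to.py .5245 -.0135 .157 0
python3 - <<'E'
from h import *
im,cm=snap('wrist','w15')
E
```

```text
time_s: 37.7
position: [0.3826, 0.2163, 0.1605]
tool_rot: [[-0.0, -0.122, 0.993], [-0.0, 0.993, 0.122], [-1.0, -0.0, -0.0]]
ft_force: [-0.4, 0.2, -0.8]
grip_width: 0.0126
d [ 0.0035 -0.2453  0.1129] yaw 0.122 alt -3.02 deg 7.0 q6 7.0 jaw 7.0 n 6 w 0.0126 pos [0.3826 0.2163 0.1605] F [-0.4  0.2 -0.8] T [ 0.01 -0.02 -0.03] t 37.7
```

View pics/w15.png

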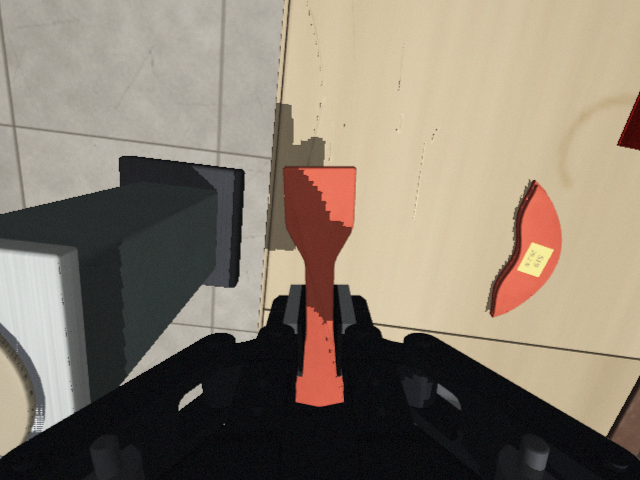

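Held. This one goes to level 4 (release at TCP z ≈ 0.058).

```bash
python3 -m jog '[[-0.8,0,-0.04,0.018,0.05],[-0.8,0,-0.08,0.037,0.1],[-0.8,0,-0.12,0.055,0.122],[-0.8,0,-0.16,0.073,0.122],[-0.8,0,-0.2,0.092,0.122],[-0.8,0,-0.235,0.108,0.122],[-0.8,0,-0.2455,0.113,0.122],[-0.8,0,-0.2455,0.113,0.122],[-0.8,0,-0.2455,0.113,0.122],[-0.8,0.04,-0.2455,0.113,0.122],[-0.8,0.07,-0.2455,0.113,0.122],[-0.8,0.07,-0.2455,0.113,0.122],[-0.8,0.07,-0.2455,0.113,0.122],[-0.8,0.07,-0.2455,0.113,0.122]]'
python3 to.py .5245 -.0135 .058 0
```

```text
time_s: 39.15
position: [0.5255, -0.0131, 0.0925]
tool_rot: [[0.003, -0.001, 1.0], [-0.001, 1.0, 0.001], [-1.0, -0.001, 0.003]]
ft_force: [0.1, -0.5, 0.4]
grip_width: 0.0127
d [ 0.0345 -0.0003 -0.0011] yaw 0.001 alt -3.141 deg 0.1 q6 -14.4 jaw 0.1 n 1 w 0.0127 pos [ 0.5255 -0.0131  0.0925] F [ 0.1 -0.5  0.4] T [-0.01  0.02 -0.  ] t 39.1
```

```bash
python3 -m jog '[[-0.8,0.02,0,0,0],[-0.8,0.029,0,0,0],[-0.8,0.033,0,0,0],[-0.8,0.033,0,0,0],[-0.8,0.033,0,0,0],[-0.6,0.033,0,0,0],[-0.4,0.033,0,0,0],[-0.1,0.033,0,0,0],[0.1,0.033,0,0,0],[0.1,0.033,0,0,0],[0.1,0,0,0,0],[0.1,-0.05,0,0,0],[0.1,-0.1,0,0,0],[0.1,-0.11,0,0,0],[0.1,-0.11,0,0,0],[0.1,-0.11,0,0,0]]'
python3 - <<'E'
from meas import *
im,cm=snap('wrist','w16')
for r in reds(im,cm,.048): print(r)
im,cm=snap('scene','s16')
E
python3 to.py .455 -.228 .2 -14
```

```text
time_s: 40.75
position: [0.5244, -0.0134, 0.1995]
tool_rot: [[-0.002, 0.0, 1.0], [0.001, 1.0, -0.0], [-1.0, 0.001, -0.002]]
ft_force: [-0.7, -0.4, -0.4]
grip_width: 0.0468
(526, -12, 120, 29, -89.9, array([528., -22.]))
(559, 148, 21, 14, -0.0, array([556., 150.]))
d [-0.0009 -0.2146 -0.0693] yaw 0.244 alt -2.897 deg 14.0 q6 -14.4 jaw -0.0 n 5 w 0.0471 pos [ 0.5243 -0.0135  0.199 ] F [-0.4 -0.8 -0.4] T [-0.01 -0.02  0.03] t 40.9
```

View pics/w16.png

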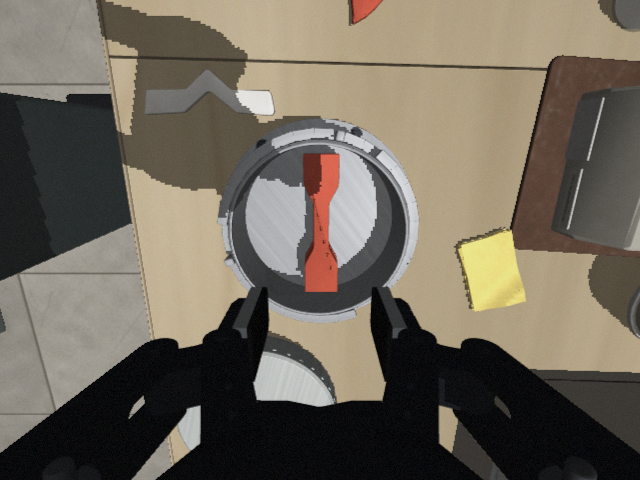

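View pics/s16.png

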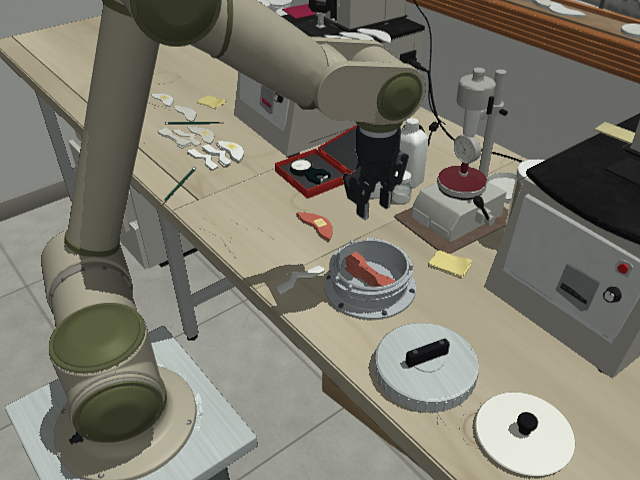

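All four dumbbells are stacked in the pot and the cover lies flat at (525,433). Next is the cap.

```bash
python3 -m jog '[[0.1,-0.03,-0.04,-0.012,0.1],[0.1,-0.03,-0.08,-0.026,0.2],[0.1,-0.03,-0.12,-0.04,0.244],[0.1,-0.03,-0.16,-0.052,0.244],[0.1,-0.03,-0.2,-0.065,0.244],[0.1,-0.03,-0.2145,-0.0693,0.244],[0.1,-0.03,-0.2145,-0.0693,0.244],[0.1,-0.03,-0.2145,-0.0693,0.244],[0.1,-0.03,-0.2145,-0.0693,0.244]]'
python3 - <<'E'
from meas import *
im,cm=snap('wrist','w17'); np.save('cm17.npy',cm)
E
```

```text
time_s: 41.75
position: [0.456, -0.2268, 0.2305]
tool_rot: [[-0.001, 0.24, 0.971], [0.001, 0.971, -0.24], [-1.0, 0.001, -0.001]]
ft_force: [-0.3, 0.1, -1.1]
grip_width: 0.0468
```

View pics/w17.png

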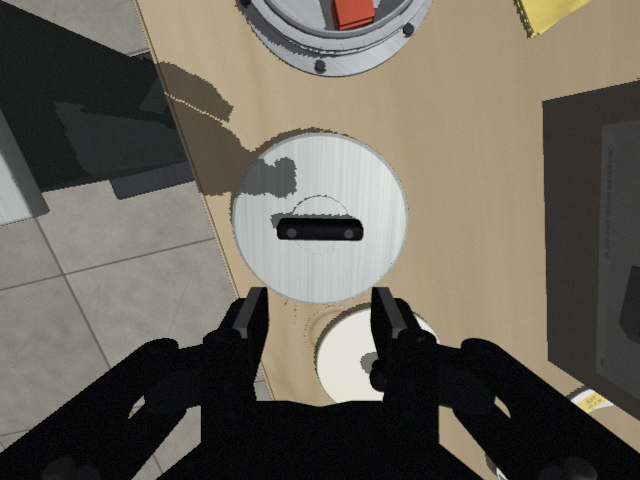

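```bash
python3 - <<'E'
from meas import *
im=cv2.imread('pics/w17.png')[:,:,::-1];cm=np.load('cm17.npy',allow_pickle=True).item()
m=im.max(2)<70
b,st,ce=blob(m,320,232);c=max(cv2.findContours(b,0,1)[0],key=cv2.contourArea)
print(st,ce)
for z in (.0615,.0465):
    P=np.array([onz(cm,*p,z)[:2] for p in c[:,0,:]])*1000
    print(z,cv2.minAreaRect(P.astype('float32')))
b,st,ce=blob(im.min(2)>110,350,180)
c=max(cv2.findContours(b,0,1)[0],key=cv2.contourArea)
P=np.array([onz(cm,*p,.0315)[:2] for p in c[:,0,:]])*1000
print(cv2.minEnclosingCircle(P.astype('float32')),st)
E
python3 to.py .456 -.228 .1 -104
```

```text
[ 276  218   87   23 1797] [318.82470785 228.65664997]
0.0615 ((455.107177734375, -232.01901245117188), (20.70262908935547, 78.47040557861328), 76.13264465332031)
0.0465 ((454.1492614746094, -235.85728454589844), (21.744726181030273, 82.42037963867188), 76.13260650634766)
((528.6842041015625, -252.79739379882812), 298.6500549316406) [   137      0    503    406 114117]
d [ 0.1306 -0.0012  0.0003] yaw -1.569 alt 1.573 deg -89.9 q6 -25.9 jaw -13.9 n 11 w 0.0468 pos [ 0.456  -0.2268  0.2306] F [-0.1 -0.9 -0.2] T [ 0.05 -0.03 -0.  ] t 41.8
```

Run:
```python
from meas import *
im=cv2.imread('pics/w17.png')[:,:,::-1];cm=np.load('cm17.npy',allow_pickle=True).item()
I=im.astype(int)
# neutral pixels (cap) vs wood (R-B large)
pts=[]
c0=np.array([320,218])
# walk from outside wood inward along rays until neutral bright
for a in np.radians(np.arange(-60,241,3)):
    for r in range(110,60,-1):
        u,v=(c0+r*np.array([np.cos(a),-np.sin(a)])).round().astype(int)
        p=I[v,u]
        if p[0]-p[2]<15 and p.min()>120: pts.append(onz(cm,u,v,.0315)[:2]*1000);break
P=np.array(pts)
A=np.c_[2*P,np.ones(len(P))];b=(P**2).sum(1)
for _ in range(5):
    s=np.linalg.lstsq(A,b,rcond=None)[0];r=np.sqrt(s[2]+s[0]**2+s[1]**2)
    e=np.hypot(*(P-s[:2]).T)-r; k=abs(e)<2.5; P,A,b=P[k],A[k],b[k]
print(s[:2],2*r,len(P),np.std(e))
```

```text
[ 454.74947696 -234.97240109] 174.578070017747 51 0.32224701301986786
```

```bash
python3 to.py .455 -.2347 .07 -103.9; python3 -m jog '[[0.1,0,-0.007,0.001,0.15],[0.1,0,-0.007,0.001,0.3],[0.1,0,-0.007,0.001,0.45],[0.1,0,-0.007,0.001,0.6],[0.1,0,-0.007,0.001,0.75],[0.1,0,-0.007,0.001,0.9],[0.1,0,-0.007,0.001,1.05],[0.1,0,-0.007,0.001,1.2],[0.1,0,-0.007,0.001,1.35],[0.1,0,-0.007,0.001,1.5],[0.1,0.05,-0.007,0.001,1.571],[0.1,0.1,-0.007,0.001,1.571],[0.1,0.15,-0.007,0.001,1.571],[0.1,0.15,-0.007,0.001,1.571],[0.1,0.15,-0.007,0.001,1.571],[0.1,0.15,-0.007,0.001,1.571]]'; python3 to.py .455 -.2347 .05 -103.9
```

```text
d [ 0.1606 -0.008   0.001 ] yaw -1.57 alt 1.571 deg -90.0 q6 -25.9 jaw -13.9 n 11 w 0.0468 pos [ 0.456  -0.2268  0.2306] F [-0.1 -0.9 -0.2] T [ 0.05 -0.03 -0.  ] t 41.8
time_s: 43.4
position: [0.4562, -0.2357, 0.0834]
tool_rot: [[0.003, 0.97, -0.241], [-0.003, -0.241, -0.97], [-1.0, 0.004, 0.002]]
ft_force: [-0.4, -0.1, -0.2]
grip_width: 0.0472
d [ 0.0334 -0.0015 -0.0007] yaw -0.001 alt 3.141 deg -0.1 q6 63.4 jaw -104.0 n 1 w 0.0472 pos [ 0.4562 -0.2357  0.0834] F [-0.4 -0.1 -0.2] T [ 0.01 -0.08 -0.01] t 43.4
```

```bash
python3 -m jog '[[0.1,0.015,-0.001,-0.0005,0],[0.1,0.027,-0.001,-0.0005,0],[0.1,0.032,-0.001,-0.0005,0],[0.1,0.032,-0.001,-0.0005,0],[-0.3,0.032,-0.001,-0.0005,0],[-0.8,0.032,-0.001,-0.0005,0],[-0.8,0.032,-0.001,-0.0005,0],[-0.8,0.032,-0.001,-0.0005,0],[-0.8,0.032,-0.001,-0.0005,0],[-0.8,0.032,-0.001,-0.0005,0],[-0.8,0.032,-0.001,-0.0005,0],[-0.8,0.032,-0.001,-0.0005,0]]' 60; python3 to.py .455 -.2347 .05 -103.9
```

```text
time_s: 44.6
position: [0.4545, -0.2345, 0.0499]
tool_rot: [[0.002, 0.97, -0.243], [-0.001, -0.243, -0.97], [-1.0, 0.002, 0.0]]
ft_force: [-0.5, 1.0, 6.2]
grip_width: 0.0152
d [-0.0001  0.0005  0.0001] yaw -0.002 alt 3.139 deg -0.1 q6 63.4 jaw -104.0 n 1 w 0.0152 pos [ 0.4545 -0.2345  0.0499] F [-0.5  1.   6.2] T [ 0.18  0.13 -0.36] t 44.6
```

```bash
python3 -m jog '[[-0.8,-0.01,0,0,0],[-0.8,-0.04,0,0,0],[-0.8,-0.08,0,0,0],[-0.8,-0.12,0,0,0],[-0.8,-0.14,0,0,0],[-0.8,-0.14,0,0,0],[-0.8,-0.14,0,0,0]]' 80; python3 to.py .5248 -.0136 .19 -103.9
python3 - <<'E'
from meas import *
im,cm=snap('scene','s18')
E
```

```text
time_s: 45.3
position: [0.4536, -0.234, 0.1882]
tool_rot: [[-0.001, 0.97, -0.242], [0.001, -0.242, -0.97], [-1.0, -0.001, -0.001]]
ft_force: [-0.2, -0.4, -4.4]
grip_width: 0.0143
d [-0.0017  0.0158 -0.231 ] yaw -0.002 alt 3.14 deg -0.1 q6 63.4 jaw -104.0 n 5 w 0.0143 pos [ 0.4536 -0.234   0.1882] F [-0.2 -0.4 -4.4] T [0.02 0.03 0.02] t 45.3
```

View pics/s18.png

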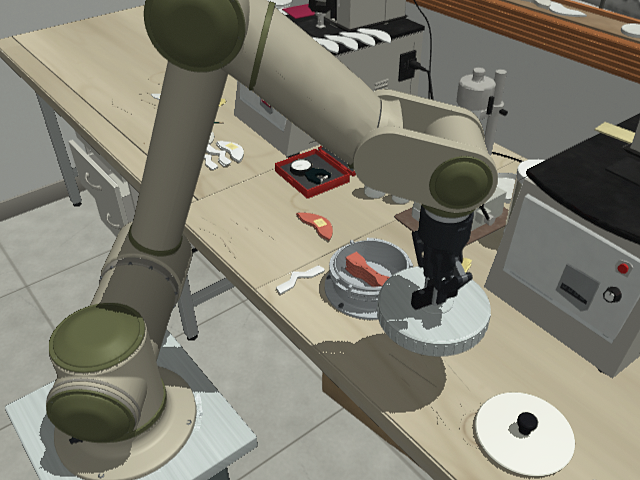

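```bash
python3 -m jog '[[-0.8,0,0.003,-0.04,0],[-0.8,0,0.006,-0.08,0],[-0.8,0,0.008,-0.12,0],[-0.8,0,0.011,-0.16,0],[-0.8,0,0.013,-0.2,0],[-0.8,0,0.015,-0.223,0],[-0.8,0,0.015,-0.231,0],[-0.8,0,0.015,-0.231,0],[-0.8,0,0.015,-0.231,0],[-0.8,0.03,0.015,-0.231,0],[-0.8,0.06,0.015,-0.231,0],[-0.8,0.06,0.015,-0.231,0],[-0.8,0.06,0.015,-0.231,0],[-0.8,0.06,0.015,-0.231,0]]'; python3 to.py .5248 -.0136 .12 -103.9
python3 - <<'E'
from meas import *
im,cm=snap('scene','s19');im,cm=snap('wrist','w19');im,cm=snap('top','t19')
E
```

```text
time_s: 46.75
position: [0.5252, -0.0146, 0.1303]
tool_rot: [[0.003, 0.97, -0.242], [-0.001, -0.242, -0.97], [-1.0, 0.003, 0.0]]
ft_force: [0.3, -0.1, -2.8]
grip_width: 0.0145
d [ 0.0103 -0.0007 -0.0009] yaw -0.002 alt 3.139 deg -0.1 q6 89.5 jaw -104.0 n 1 w 0.0145 pos [ 0.5252 -0.0146  0.1303] F [ 0.3 -0.1 -2.8] T [ 0.06 -0.04  0.04] t 46.8
```

View pics/s19.png

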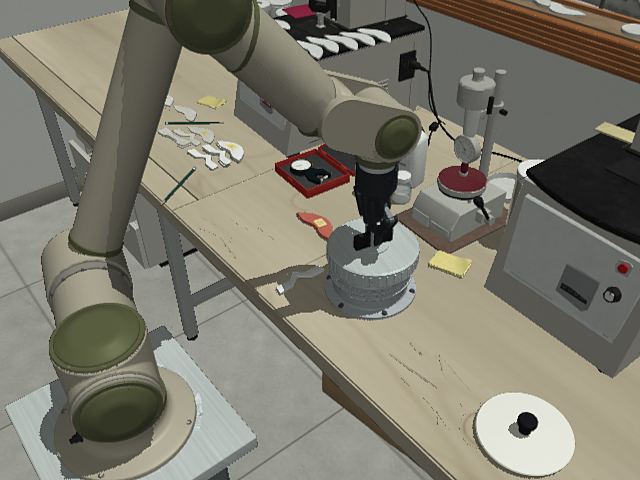

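View pics/w19.png

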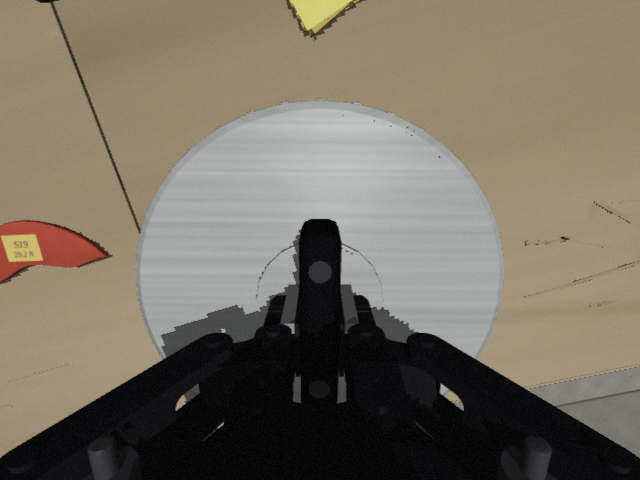

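```bash
python3 -m jog '[[-0.8,0.005,-0.0005,-0.0005,0],[-0.8,0.01,-0.0005,-0.0005,0],[-0.8,0.013,-0.0005,-0.0005,0],[-0.8,0.013,-0.0005,-0.0005,0],[-0.8,0.013,-0.0005,-0.0005,0]]'; python3 -m jog '[[-0.8,0.002,0,0,0],[-0.8,0.002,0,0,0],[-0.8,0.002,0,0,0]]'; python3 -m jog '[[-0.8,0.002,0,0,0],[-0.8,0.002,0,0,0],[-0.8,0.002,0,0,0]]' | egrep 'pos|force'
```

```text
time_s: 47.4
position: [0.5241, -0.0132, 0.1157]
tool_rot: [[-0.0, 0.97, -0.242], [0.0, -0.242, -0.97], [-1.0, -0.0, -0.0]]
ft_force: [0.4, 0.2, -3.5]
grip_width: 0.0145
time_s: 47.7
position: [0.5241, -0.0132, 0.1138]
tool_rot: [[-0.0, 0.97, -0.242], [0.0, -0.242, -0.97], [-1.0, -0.0, -0.0]]
ft_force: [-0.6, -0.0, -4.1]
grip_width: 0.0145
position: [0.5241, -0.0132, 0.1118]
ft_force: [0.4, 0.1, -3.1]
```

```bash
for i in 1; do python3 -m jog '[[-0.8,0.002,0.0005,0,0],[-0.8,0.002,0.0005,0,0],[-0.8,0.002,0.0005,0,0]]' | egrep 'pos|force'; done;  python3 -m jog '[[-0.8,0.002,0,0,0],[-0.8,0.002,0,0,0],[-0.8,0.002,0,0,0]]' | egrep 'pos|force'
```

```text
position: [0.5247, -0.0134, 0.1102]
ft_force: [-3.1, 0.5, 2.6]
position: [0.5247, -0.0133, 0.1099]
ft_force: [-8.6, 2.4, 20.4]
```

```bash
python3 -m jog '[[-0.8,-0.002,0,0,0],[-0.8,-0.002,0,0,0],[-0.8,-0.002,0,0,0]]' | egrep 'pos|force'; python3 -m jog '[[-0.55,0,0,0,0],[-0.52,0,0,0,0],[-0.52,0,0,0,0],[-0.52,0,0,0,0],[-0.52,0,0,0,0],[-0.52,0,0,0,0]]'
python3 - <<'E'
from meas import *
im,cm=snap('scene','s20')
cv2.imwrite('pics/s20c.png',cv2.resize(im[190:340,290:460,::-1],None,fx=4,fy=4))
im,cm=snap('top','t20')
E
```

```text
position: [0.5248, -0.0134, 0.1101]
ft_force: [-3.1, 0.5, 5.3]
time_s: 49.5
position: [0.5246, -0.0134, 0.1098]
tool_rot: [[-0.0, 0.97, -0.242], [0.0, -0.242, -0.97], [-1.0, -0.0, 0.0]]
ft_force: [0.4, -0.4, 1.0]
grip_width: 0.0204
```

View pics/s20c.png

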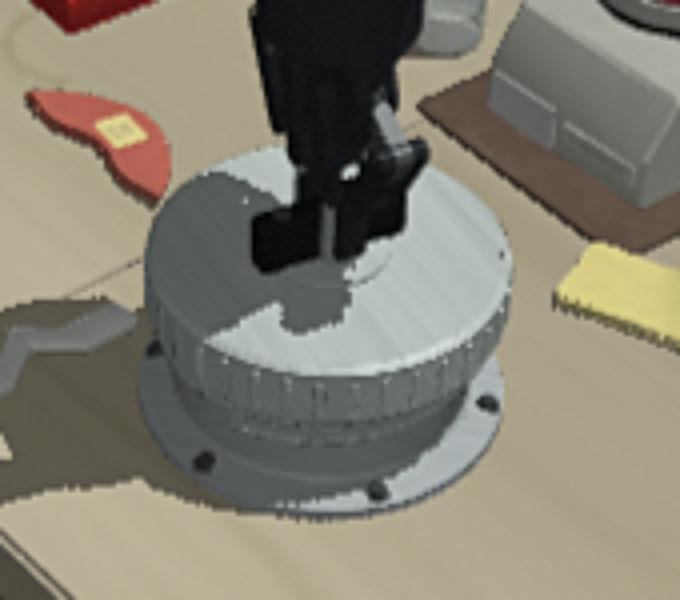

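```bash
python3 -m jog '[[-0.52,-0.003,0,0,0],[-0.52,-0.003,0,0,-0.04],[-0.52,-0.003,0,0,-0.08],[-0.52,-0.003,0,0,-0.12],[-0.52,-0.003,0,0,-0.16],[-0.52,-0.003,0,0,-0.2],[-0.52,-0.003,0,0,-0.24],[-0.52,-0.003,0,0,-0.28],[-0.52,-0.003,0,0,-0.32],[-0.52,-0.003,0,0,-0.36],[-0.52,-0.003,0,0,-0.4],[-0.52,-0.003,0,0,-0.44],[-0.52,-0.003,0,0,-0.48],[-0.52,-0.003,0,0,-0.52],[-0.52,-0.003,0,0,-0.56],[-0.52,-0.003,0,0,-0.6],[-0.52,-0.003,0,0,-0.6]]';python3 to.py .5248 -.0136 .113 -90
python3 - <<'E'
from meas import *
im,cm=snap('scene','s21')
cv2.imwrite('pics/s21c.png',cv2.resize(im[190:340,290:460,::-1],None,fx=4,fy=4))
im,cm=snap('wrist','w21')
E
```

```text
time_s: 51.3
position: [0.5257, -0.0136, 0.1145]
tool_rot: [[0.004, 0.938, 0.348], [-0.0, 0.348, -0.938], [-1.0, 0.004, 0.002]]
ft_force: [0.1, 0.1, 11.1]
grip_width: 0.0208
d [ 0.0015 -0.0009 -0.0003] yaw 0.355 alt -2.786 deg 20.4 q6 55.2 jaw -69.6 n 3 w 0.0208 pos [ 0.5257 -0.0136  0.1145] F [ 0.1  0.1 11.1] T [ 0.06  0.07 -0.6 ] t 51.3
```

View pics/s21c.png

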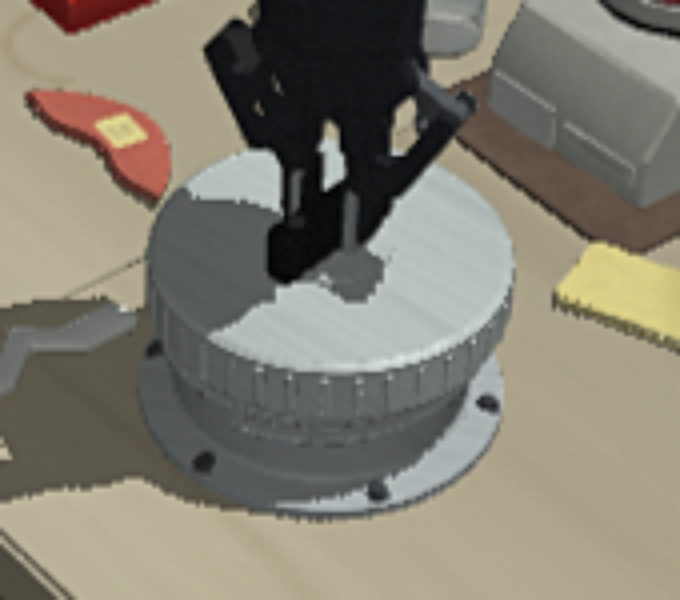

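View pics/w21.png

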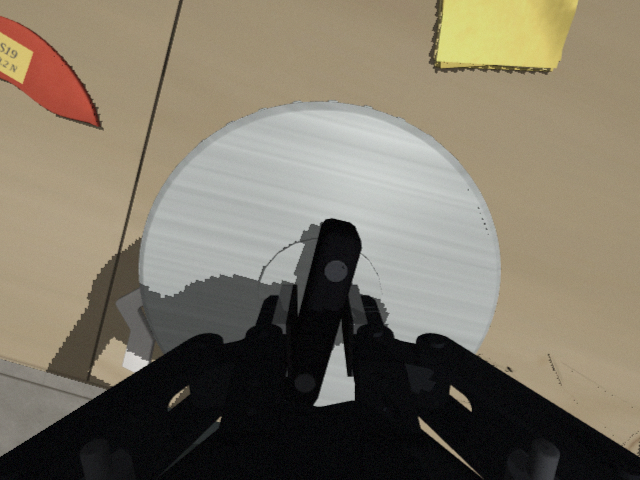

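```bash
python3 -m jog '[[-0.52,-0.003,0,0,0],[-0.52,-0.003,0,0,-0.04],[-0.52,-0.003,0,0,-0.08],[-0.52,-0.003,0,0,-0.12],[-0.52,-0.003,0,0,-0.16],[-0.52,-0.003,0,0,-0.2],[-0.52,-0.003,0,0,-0.24],[-0.52,-0.003,0,0,-0.28],[-0.52,-0.003,0,0,-0.32],[-0.52,-0.003,0,0,-0.36],[-0.52,-0.003,0,0,-0.4],[-0.52,-0.003,0,0,-0.4]]';python3 to.py .5248 -.0136 .116 -90
python3 - <<'E'
from meas import *
im,cm=snap('scene','s22')
cv2.imwrite('pics/s22c.png',cv2.resize(im[190:340,290:460,::-1],None,fx=4,fy=4))
im,cm=snap('wrist','w22')
E
```

```text
time_s: 52.6
position: [0.5249, -0.0134, 0.1165]
tool_rot: [[0.001, 0.728, 0.686], [-0.0, 0.686, -0.728], [-1.0, 0.001, 0.001]]
ft_force: [0.1, 0.9, 5.7]
grip_width: 0.0206
d [ 0.0005 -0.0002  0.0001] yaw 0.756 alt -2.386 deg 43.3 q6 32.3 jaw -46.7 n 6 w 0.0206 pos [ 0.5249 -0.0134  0.1165] F [0.1 0.9 5.7] T [ 0.06  0.07 -0.42] t 52.6
```

View pics/s22c.png

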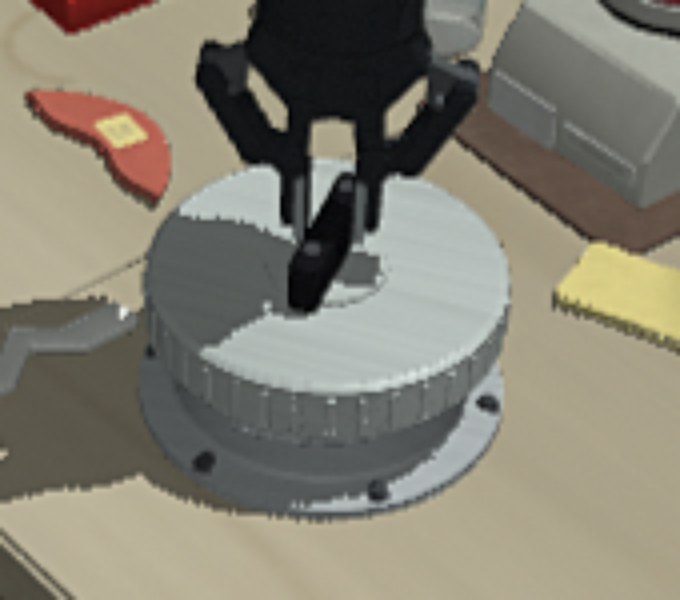

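View pics/w22.png

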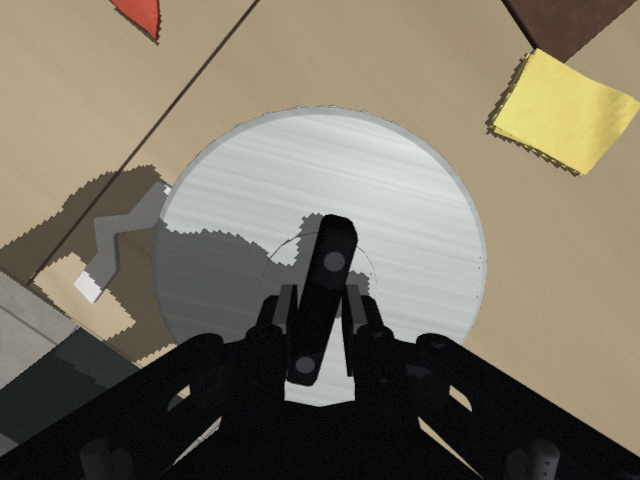

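The cap dropped in: its apparent width in the wrist view fell from 362 to 334 px, which puts the cap origin at about 51 mm. The scene view also shows it lower. Next I unwind the lag and lower the fingers.

```bash
python3 -m jog '[[-0.52,0,0,0,0.08],[-0.52,0,0,0,0.16],[-0.52,0,0,0,0.2],[-0.52,0.006,0,0,0.2],[-0.52,0.012,0,0,0.2],[-0.52,0.014,0,0,0.2],[-0.52,0.014,0,0,0.2],[-0.55,0.014,0,0,0.2],[-0.58,0.014,0,0,0.2],[-0.58,0.014,0,0,0.2],[-0.58,0.014,0,0,0.2],[-0.58,0.014,0,0,0.2]]' 20;python3 to.py .5248 -.0136 .102 -150
python3 - <<'E'
from meas import *
im,cm=snap('wrist','w23')
im,cm=snap('scene','s23')
cv2.imwrite('pics/s23c.png',cv2.resize(im[190:340,290:460,::-1],None,fx=4,fy=4))
E
```

```text
time_s: 53.9
position: [0.5246, -0.0134, 0.1019]
tool_rot: [[0.0, 0.849, 0.528], [-0.0, 0.528, -0.849], [-1.0, 0.0, 0.0]]
ft_force: [0.5, 0.6, -0.0]
grip_width: 0.0177
d [-0.0001  0.      0.0003] yaw -1.539 alt 1.603 deg -88.2 q6 43.8 jaw -58.2 n 11 w 0.0177 pos [ 0.5246 -0.0134  0.1019] F [ 0.5  0.6 -0. ] T [ 0.05  0.01 -0.02] t 53.9
```

View pics/w23.png

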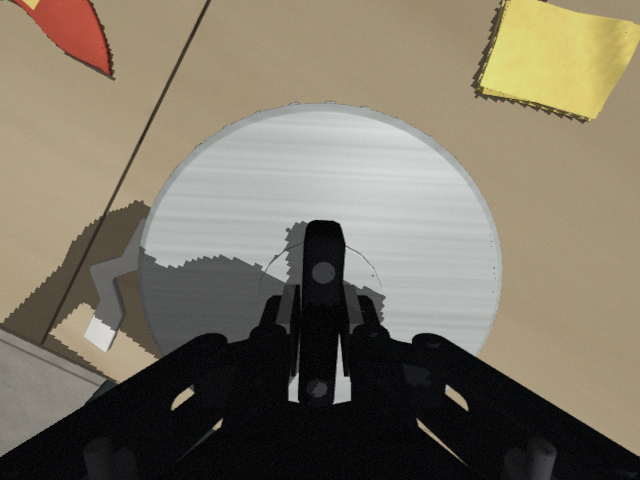

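View pics/s23c.png

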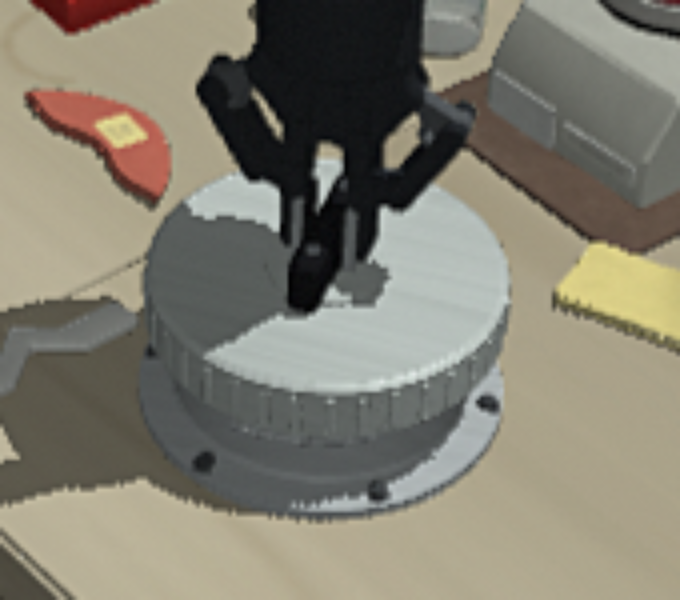

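```bash
python3 -m jog '[[-0.58,0,0,0,0.06],[-0.58,0,0,0,0.12],[-0.58,0,0,0,0.18],[-0.58,0,0,0,0.24],[-0.58,0.001,0,0,0.3],[-0.58,0.001,0,0,0.36],[-0.58,0.001,0,0,0.42],[-0.58,0.002,0,0,0.48],[-0.58,0.002,0,0,0.54],[-0.58,0.002,0,0,0.6],[-0.58,0.003,0,0,0.66],[-0.58,0.003,0,0,0.72],[-0.58,0.003,0,0,0.78],[-0.58,0.004,0,0,0.84],[-0.58,0.004,0,0,0.9],[-0.58,0.004,0,0,0.96],[-0.58,0.004,0,0,1.02],[-0.58,0.004,0,0,1.08],[-0.58,0.005,0,0,1.14],[-0.58,0.005,0,0,1.2]]';python3 to.py .5248 -.0136 .102 -150
python3 - <<'E'
from meas import *
im,cm=snap('wrist','w24')
E
```

```text
time_s: 56.0
position: [0.5248, -0.0134, 0.0972]
tool_rot: [[0.001, 0.798, -0.602], [-0.0, -0.602, -0.798], [-1.0, 0.001, -0.0]]
ft_force: [0.5, 1.4, 1.2]
grip_width: 0.0183
d [-0.0048  0.0001  0.0002] yaw 0.401 alt -2.741 deg 23.0 q6 112.6 jaw -127.0 n 3 w 0.0183 pos [ 0.5248 -0.0134  0.0972] F [0.5 1.4 1.2] T [ 0.17 -0.17  0.05] t 56.0
```

View pics/w24.png

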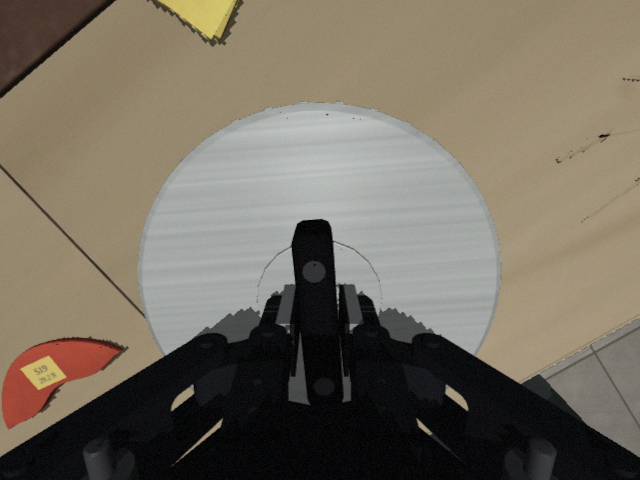

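```bash
python3 -m jog '[[-0.58,0,0,0,0.05],[-0.58,0.001,0,0,0.1],[-0.58,0.001,0,0,0.15],[-0.58,0.001,0,0,0.2],[-0.58,0.002,0,0,0.25],[-0.58,0.002,0,0,0.3],[-0.58,0.002,0,0,0.35],[-0.58,0.003,0,0,0.4],[-0.58,0.003,0,0,0.45],[-0.58,0.003,0,0,0.5],[-0.58,0.003,0,0,0.5]]';python3 to.py .5248 -.0136 .102 -150; python3 -m jog '[[-0.58,0,0,0,0.05],[-0.58,0,0,0,0.1],[-0.58,0,0,0,0.1]]' | egrep 'pos|force'; python3 to.py .5248 -.0136 .102 -150
```

```text
time_s: 57.15
position: [0.5246, -0.0134, 0.0938]
tool_rot: [[0.0, 0.414, -0.91], [-0.0, -0.91, -0.414], [-1.0, 0.0, -0.0]]
ft_force: [-0.2, 1.2, 0.4]
grip_width: 0.0177
d [-0.0082  0.0003 -0.0001] yaw -0.096 alt 3.045 deg -5.5 q6 141.1 jaw -155.5 n 1 w 0.0177 pos [ 0.5246 -0.0134  0.0938] F [-0.2  1.2  0.4] T [0.   0.03 0.02] t 57.1
position: [0.5245, -0.0134, 0.0937]
ft_force: [-0.6, -0.3, -0.0]
d [-0.0083  0.0003 -0.0002] yaw -0.196 alt 2.946 deg -11.2 q6 146.8 jaw -161.2 n 2 w 0.018 pos [ 0.5245 -0.0134  0.0937] F [-0.6 -0.3 -0. ] T [-0.03 -0.01 -0.  ] t 57.5
```

```bash
python3 -m jog '[[-0.58,0,0,0,0.04],[-0.58,0,0,0,0.08],[-0.58,0,0,0,0.12],[-0.58,0,0,0,0.16],[-0.58,0,0,0,0.2],[-0.58,0,0,0,0.2]]' | egrep 'pos|force'; python3 to.py .5248 -.0136 .102 -150;  python3 - <<'E'
from meas import *
im,cm=snap('wrist','w25')
E
```

```text
position: [0.524, -0.0133, 0.0935]
ft_force: [-2.5, -1.0, -1.1]
d [-0.0085  0.0003 -0.0007] yaw -0.394 alt 2.747 deg -22.6 q6 158.2 jaw -172.6 n 3 w 0.0183 pos [ 0.524  -0.0133  0.0935] F [-2.5 -1.  -1.1] T [-0.05  0.36  0.41] t 58.0
```

View pics/w25.png

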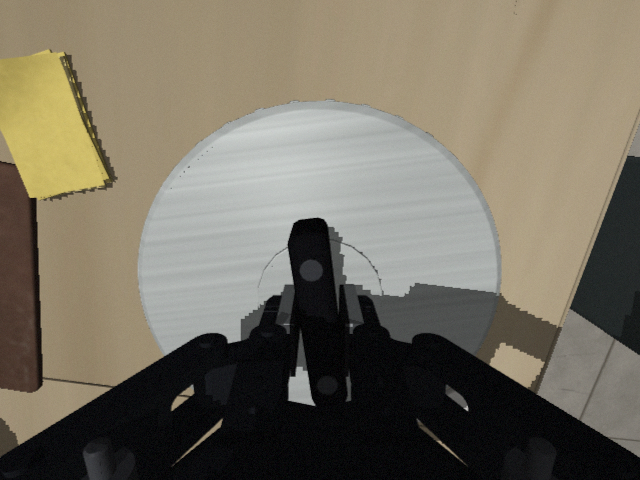

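```bash
python3 -m jog '[[-0.5,0,0,0,-0.08],[-0.2,0,0,0,-0.08],[0.1,0,0,0,-0.08],[0.1,0,0,0,-0.08],[0.1,0,0,0,-0.08],[0.1,-0.04,0,0,-0.08],[0.1,-0.08,0,0,-0.08],[0.1,-0.08,0,0,-0.22],[0.1,-0.08,0,0,-0.36],[0.1,-0.08,0,0,-0.5],[0.1,-0.08,0,0,-0.64],[0.1,-0.08,0,0,-0.78],[0.1,-0.08,0,0,-0.92],[0.1,-0.08,0,0,-1.06],[0.1,-0.08,0,0,-1.2],[0.1,-0.08,0,0,-1.34],[0.1,-0.08,0,0,-1.48],[0.1,-0.08,0,0,-1.62],[0.1,-0.08,0,0,-1.62]]' | egrep 'pos|force'; python3 -m jog '[[0.1,0,0,0,-0.14],[0.1,0,0,0,-0.28],[0.1,0,0,0,-0.42],[0.1,0,0,0,-0.56],[0.1,0,0,0,-0.7],[0.1,0,0,0,-0.84],[0.1,0,0,0,-0.98],[0.1,0,0,0,-1.12],[0.1,0,0,0,-1.26],[0.1,0,0,0,-1.4],[0.1,0,0,0,-1.54],[0.1,0,0,0,-1.6],[0.1,0,0,0,-1.6],[0.1,0,0,0,-1.6]]' | egrep 'pos|force';python3 to.py .5248 -.0136 .0935 12;  python3 - <<'E'
from meas import *
im,cm=snap('wrist','w26')
im,cm=snap('scene','s26')
cv2.imwrite('pics/s26c.png',cv2.resize(im[190:340,290:460,::-1],None,fx=4,fy=4))
E
```

```text
position: [0.5246, -0.0133, 0.1738]
ft_force: [-0.3, 0.9, 0.4]
position: [0.5246, -0.0134, 0.1738]
ft_force: [-1.3, 0.2, 0.6]
d [ 0.0803 -0.0002  0.0002] yaw -0.009 alt 3.133 deg -0.5 q6 -25.9 jaw 11.5 n 2 w 0.0465 pos [ 0.5246 -0.0134  0.1738] F [-1.3  0.2  0.6] T [-0.03 -0.04 -0.03] t 61.4
```

View pics/w26.png

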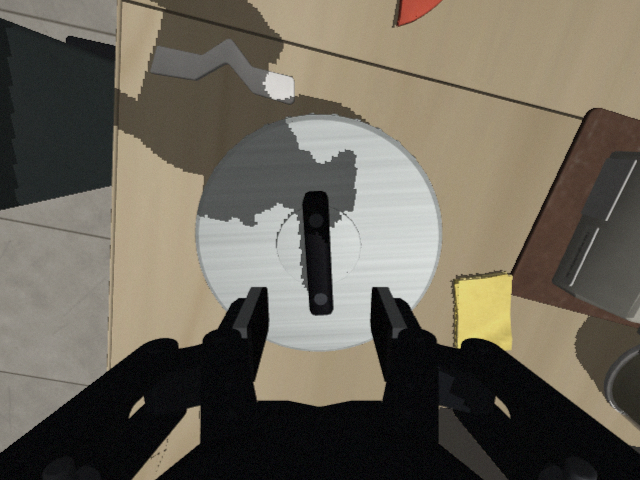

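View pics/s26c.png

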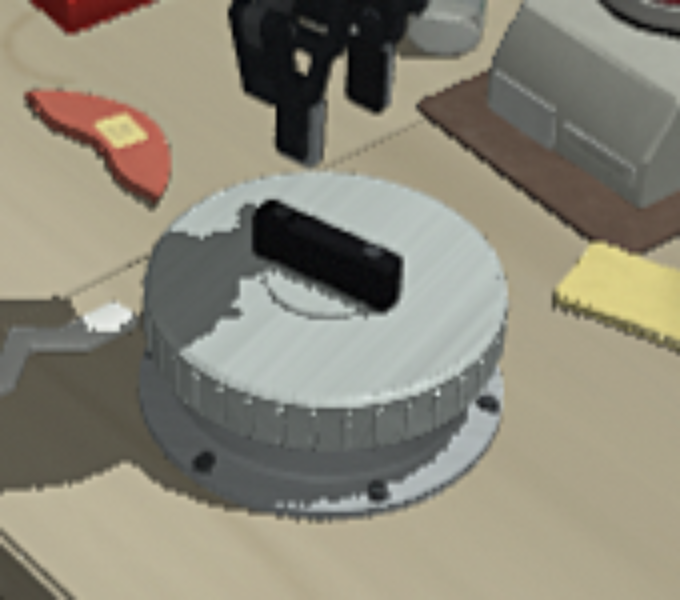

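```bash
python3 -m jog '[[0.1,0.04,0,0,-0.04],[0.1,0.07,0,0,-0.04],[0.1,0.08,0,0,-0.04],[0.1,0.08,0,0,-0.04],[-0.3,0.08,0,0,-0.04],[-0.58,0.08,0,0,-0.04],[-0.58,0.08,0,0,-0.04],[-0.58,0.08,0,0,-0.04],[-0.58,0.08,0,0,-0.04],[-0.58,0.08,0,0,0],[-0.58,0.08,0,0,0.04],[-0.58,0.08,0,0,0.08],[-0.58,0.08,0,0,0.08]]' 40| egrep 'pos|force|width';python3 to.py .5248 -.0136 .0935 12; python3 -m jog '[[-0.58,0,0,0,0.04],[-0.58,0,0,0,0.08],[-0.58,0,0,0,0.08]]' | egrep 'pos|force';python3 to.py .5248 -.0136 .0935 12
```

```text
position: [0.5243, -0.0138, 0.094]
ft_force: [-3.1, -3.9, 1.8]
grip_width: 0.0179
d [0.0005 0.0001 0.0006] yaw -0.084 alt 3.058 deg -4.8 q6 -21.6 jaw 7.2 n 1 w 0.0179 pos [ 0.5243 -0.0138  0.094 ] F [-3.1 -3.9  1.8] T [-0.55  0.56  0.55] t 62.8
position: [0.5243, -0.0141, 0.094]
ft_force: [-3.4, -5.5, 2.5]
d [0.0005 0.0005 0.0005] yaw -0.161 alt 2.981 deg -9.2 q6 -17.1 jaw 2.8 n 2 w 0.0186 pos [ 0.5243 -0.0141  0.094 ] F [-3.4 -5.5  2.5] T [-1.04  0.59  1.49] t 63.1
```

```bash
python3 -m jog '[[-0.58,0,0,0,-0.08],[-0.58,0,0,0,-0.12],[-0.4,0,0,0,-0.12],[-0.1,0,0,0,-0.12],[0.1,0,0,0,-0.12],[0.1,0,0,0,-0.12],[0.1,-0.04,0,0,-0.12],[0.1,-0.08,0,0,-0.12],[0.1,-0.08,0,0,-0.12],[0.1,-0.08,0,0,-0.12]]' | egrep 'pos|force';python3 to.py .5248 -.0136 .0935 12;  python3 - <<'E'
from meas import *
im,cm=snap('wrist','w27'); np.save('cm27.npy',cm)
I=im.astype(int); pts=[];c0=np.array([318,232])
def fit(P):
    A=np.c_[2*P,np.ones(len(P))];b=(P**2).sum(1)
    for _ in range(6):
        s=np.linalg.lstsq(A,b,rcond=None)[0];r=np.sqrt(s[2]+s[0]**2+s[1]**2)
        e=np.hypot(*(P-s[:2]).T)-r; k=abs(e)<max(1.,2*np.std(e)); P,A,b=P[k],A[k],b[k]
    return s[:2],2*r,len(P),np.std(e)
def edge(I,c0,r0,z,cm):
    pts=[]
    for a in np.radians(np.arange(-30,90,3)):
        for r in range(r0,60,-1):
            u,v=(c0+r*np.array([np.cos(a),-np.sin(a)])).round().astype(int)
            p=I[v,u]
            if p[0]-p[2]<15 and p.min()>120: pts.append(onz(cm,u,v,z)[:2]*1000);break
    return np.array(pts)
for z in (.073,.0745,.08): print(z,fit(edge(I,c0,145,z,cm)))
snap('top','t27');snap('scene','s27')
b,st,ce=blob(im.max(2)<70,318,250);c=max(cv2.findContours(b,0,1)[0],key=cv2.contourArea)
print(cv2.minAreaRect(np.array([onz(cm,*p,.103)[:2] for p in c[:,0,:]],'float32')*1000))
E
```

```text
position: [0.5247, -0.0133, 0.1743]
ft_force: [0.2, 0.4, -0.3]
d [ 0.0808 -0.0002 -0.0001] yaw -0.045 alt 3.097 deg -2.6 q6 -23.8 jaw 9.4 n 2 w 0.0468 pos [ 0.5247 -0.0133  0.1743] F [ 0.2  0.4 -0.3] T [ 0.01 -0.   -0.05] t 64.1
0.073 (array([524.95531614, -11.90889621]), np.float64(173.2345263443597), 40, np.float64(0.27720966422406557))
0.0745 (array([524.87858329, -11.44688643]), np.float64(172.1058598362257), 40, np.float64(0.27540357354257866))
0.08 (array([524.59722952,  -9.75285055]), np.float64(167.96741597304384), 40, np.float64(0.2687812410438034))
((523.7775268554688, -10.171920776367188), (16.28758430480957, 81.64470672607422), 13.918285369873047)
```

View pics/s27.png

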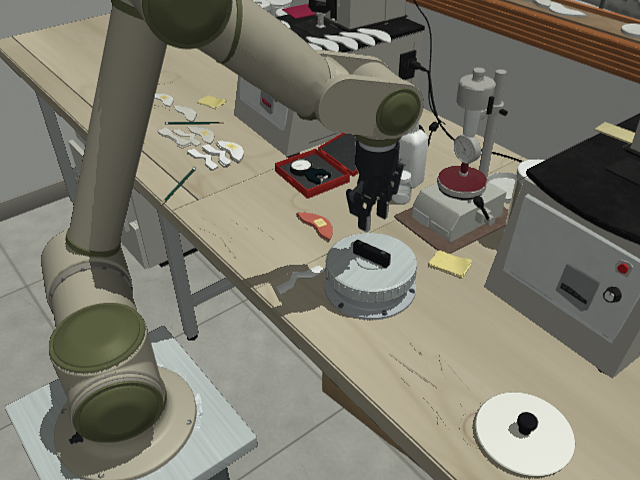

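View pics/w27.png

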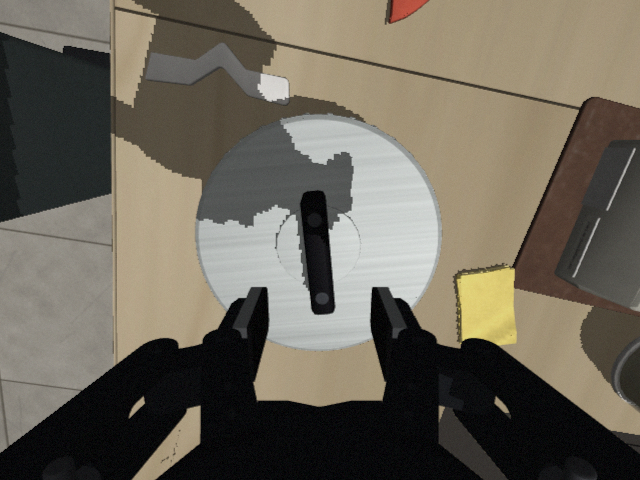

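Run:
```python
from meas import *
R=env.observe()
for f,jaw,(u,v) in [('w26',11.5,(318,250)),('w27',9.4,(318,250)),('w22',-46.7,(335,235)),('w25',-172.6,(310,235))]:
    im=cv2.imread(f'pics/{f}.png')[:,:,::-1]
    # bolt dots on the bar: grey spots, take the two brighter spots inside the bar
    m=im.max(2)<70; b,st,ce=blob(m,u,v)
    r=cv2.minAreaRect(max(cv2.findContours(b,0,1)[0],key=cv2.contourArea)); print(f,jaw,r)
cm=env.camera_model('wrist')
# bolt dots, same height -> line direction in world
for f,jaw,a,c in [('w26',11.5,(316,219),(320,299)),('w27',9.4,(314,219),(322,298)),('w22',-46.7,(334,262),(305,365)),('w23',-58.2,(323,272),(318,389)),('w24',-127.,(314,271),(324,387)),('w25',-172.6,(311,270),(328,385))]:
    p=onz(cm,*a,.1)-onz(cm,*c,.1); ang=np.degrees(np.arctan2(p[1],p[0]))-90-9.4+jaw
    print(f,'bar jaw-equivalent',round(ang,1))
```

```text
w26 11.5 ((317.6265563964844, 252.4678497314453), (123.76043701171875, 26.759706497192383), 87.0643310546875)
w27 9.4 ((317.307373046875, 251.88113403320312), (123.67182159423828, 26.70804214477539), 84.80557250976562)
w22 -46.7 ((319.5, 346.5), (639.0, 265.0), 0.0)
w25 -172.6 ((319.5, 348.5), (261.0, 639.0), 90.0)
w26 bar jaw-equivalent 14.2
w27 bar jaw-equivalent 14.9
w22 bar jaw-equivalent -60.8
w23 bar jaw-equivalent -60.2
w24 bar jaw-equivalent -122.6
w25 bar jaw-equivalent -165.1
```

The bar angle is unchanged by the 1.5 N m push (14.4° before, 14.6° after), so the cap is against its stop. Nothing is being touched, so I hand in.

```bash
python3 -m jog '[[0.1,-0.03,0,0,0],[0.1,-0.06,0,0,0],[0.1,-0.06,0,0,0],[0.1,-0.06,0,0,0]]' | egrep 'time|pos|force'
python3 - <<'E'
from meas import *
im,cm=snap('top','t28'); print(reds(im,cm))
print(env.close_job())
E
```

```text
time_s: 64.65
position: [0.5244, -0.0133, 0.233]
ft_force: [0.7, -0.1, -0.9]
[(573, 213, 122, 42, 87.9, array([570., 212.]))]
the job is handed in; nothing more can be done
None
```

The job was handed in at about 65 s with every step done; the interface gives no verdict, so the results below are from my own checks.

- **Dust cover:** set flat on the bench to the right of the cap, about 0.41 m from the pot.
- **Angled piece:** laid flat on the bench front left of the pot, about 0.15 m away.
- **Dumbbells:** all four are stacked in the pot, one on top of another. The last look before the cap went on showed them centred. I could not see inside the pot after that.
- **Crescent:** not touched. It measured the same position at the end as at the start, to within 1 mm.
- **Screw cap:**
  - **Backward turn:** it dropped in at an estimated height of 51 mm.
  - **Forward turn:** I then turned it about 105° clockwise. I regripped it and pushed with about 1.5 N m; the torque rose and the bar did not move (14.4° before, 14.6° after), so it is against its stop.

Two readings disagreed slightly:
- **Cap height:** the last estimate from its apparent size gave about 40 mm, against 41.5 mm at the stop, and an earlier one gave 42.5 mm. That method is only good to about 1 to 2 mm, so I relied on the torque check.
- **Turn angle:** the 105° turned is just over the stated 93 to 104°, which is within the 10° drop-in window.

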